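# Pack the wash chest and rack the foot file

### The job

Lift the lid of the wooden chest right back onto its stop, put whichever of the nail brush, soap case, round balm tin and padlock are lying out into the chest, then lower the lid shut gently, letting it slam neither open nor shut. Slide the wooden foot file, broad end first, fully home into the slot of the low wooden holder, at whatever point suits you. Leave the ring dish, pen, pump bottle, travel mug and torch where they are.

Things in the scene. Friction and masses are not known exactly. Their poses are not given: they have to be found in the camera images.
- chest: open-topped wooden chest fixed to the crate top, outside 190 (x) x 320 (y) x 50 high, walls and floor 6 thick. Origin: centre of its underside; its front with the brass plate faces its -x, z up.
- lid (a joint): chest lid, a board 190 x 320 x 10 hinged along the chest's far (+x) top edge. 0 = shut flat on the rim, 1.65 rad = open on its stop, just past upright. The hinge is stiff: the lid stays wherever it is left; moving it takes about 3 N at the tab. It starts shut or a little ajar.
- lid_tab (a point): gripping point of the lid's dark wooden tab, which sticks out 40 beyond the lid's front edge in the middle, 30 wide (along the hinge line) x 12 thick; the point lies mid-thickness, 214 from the hinge line and 24 out from the lid's front edge. Pinched across its 30 mm width it can turn between the fingers as the lid swings. Axes turn with the lid; its y is the hinge line.
- lid_hinge (a point): middle of the lid's hinge line on the chest's far top edge, 50 above the crate top; axes as the chest's. The tab point lies at -214*cos(q)+6*sin(q) along x and 214*sin(q)+6*cos(q) along z from here (mm, q the lid angle).
- nail_brush: wooden nail brush, 88 (x) x 36 (y) x 32 high, bristles down. Origin: centre of its underside.
- soap_case: white plastic travel soap case, shut, 84 (x) x 38 (y) x 28 high. Origin: centre of its underside.
- balm_tin: round metal balm tin, 39 across, 28 high. Origin: centre of its underside.
- padlock: brass padlock lying flat, body 36 (x) x 38 (y) x 20 high centred 12 behind the origin (-x), its shackle reaching to 35 ahead of the origin (+x). Origin: on its underside.
- foot_file: flat wooden foot file lying on the crate top, 200 long (x) x 8 thick: the broad abrasive end 110 long x 50 wide towards +x, the handle 90 long x 28 wide towards -x. Origin: middle of its length, on its underside.
- file_tip (a point): middle of the foot file's broad end edge, 100 ahead (+x) of its origin, mid-thickness (4 up).
- file_handle (a point): middle of the foot file's handle, 55 behind its origin, mid-thickness.
- holder: low dark wooden holder fixed to the crate top, outside 130 (x) x 84 (y) x 38 high, with one flat level slot open to its -x face. Origin: centre of its underside.
- slot_mouth (a point): middle of the slot's mouth at slot-floor height (12 above the crate top). The slot is 64 wide and 18 high (12 to 30 above the crate top), 120 deep along the holder's +x.
- slot_end (a point): middle of the slot's closed end wall, at slot-floor height; axes as the holder's. The foot file is home when its tip meets this wall; its handle then stands 80 out of the mouth.
- ring_dish: grey ceramic ring dish, 60 across, 16 high; to be left alone. Origin: centre of its underside.
- pen: blue plastic pen, 130 long (x), 10 thick; to be left alone. Origin: middle, underside.
- pump_bottle: clear empty pump-top bottle, 60 across, 185 high; to be left alone. Origin: centre of its underside.
- travel_mug: steel travel mug with a black lever lid, 74 across, 145 high; to be left alone. Origin: centre of its underside.
- torch: black torch standing on its head, 40 across, 120 high; to be left alone. Origin: centre of its underside.

How it is judged:
By the outcome, as a careful person would: the job done as asked, in the order asked, and still so for the second after the job is handed in, with the robot touching nothing.
Of nail_brush, soap_case, balm_tin, padlock only 2 to 4 are there at a start; the rules pass over those that are not, and their reading is None.
At some moment in a run one of nail_brush, soap_case, balm_tin, padlock, foot_file may be knocked a few centimetres aside while the robot is not near it.
It also fails if it takes over 210 s, if anything falls off the work surface, if the arm or the gripper's body presses on something with over 40 N, if the wrist force passes 120 N, or if a joint passes its speed limit or range.

### The arm

A 7-joint arm with a two-finger parallel gripper is mounted at the origin on the work surface. World frame = base frame: x ahead of the robot, y to its left, z up, the work surface at z = 0. Lengths are in m, angles in degrees, forces in N, time in s.
With the tool pointing down it reaches from about 0.425 to 0.975 m from the base axis. Payload 16.7 kg.
Tool frame: the origin (TCP) lies between the finger pads; the fingertips stand 22 mm ahead of it and the grasp point (between the pads) lies 3 mm ahead of it (arm.tip_reach is the z of the fingertips in the tool frame, in m); z points along the fingers, y is the line along which they close (so a half turn about z gives the same grasp; the last joint's range is limited). The gripper opens to 85 mm and grips with 20 to 120 N. Pads are 22 mm wide; open, the fingers measure 114 mm over their backs; the gripper's body (76 mm by 85 mm) begins 54 mm behind the grasp point. The pads swing forward as they close: fully open they stand 13 mm farther back than shut.
Start: joints at [-76.748, 24.414, 4.234, 92.017, -1.954, 63.644, -3.845], TCP at [0.251, 0.627, 0.253] pointing down, gripper open.
Joint ranges: [-163.25, 163.25], [-28.42, 122.38], [-70.27, 78.77], [12.13, 141.07], [-58.53, 238.53], [9.26, 117.41], [-156.51, 156.51]. Speed limits (degrees/s): [108.29, 108.29, 136.94, 136.94, 172.46, 172.46, 172.46].

### API

Orientations are given as [roll, pitch, yaw] about the fixed x, y, z axes, in that order (R = Rz(yaw) Ry(pitch) Rx(roll)).
In Python, from bench import telemetry, eyes, finish_job, arm gives the robot as it stands.
- The arm moves only by the tool play_rows, never from a script. Its argument "series" is a list of rows, each an object of numbers: "x", "y", "z": the shift along the tool's x, y, z as a fraction of full scale; "yaw": the turn about the tool's z as a fraction of full scale. A call has exactly 5 rows; each row is the pose to reach, as a shift and turn from the pose commanded when the call began, along the tool's axes at that moment, turning the shorter way round; what a row does not reach only later rows make up. Full scale, the value 1, is 1 m for a shift and 180 degrees for a turn. A row lasts 1/12 s, in which the tool goes at most 41.7 mm and 7.16 degrees, less where a joint would pass 70% of its speed; a pose out of reach is approached as far as the arm can. A call with a number of a shift or a turn outside -1 to 1 is refused whole. A call with a gripper value outside its range is refused whole. "grip" is the closure, from 0 (fully open) to 1 (shut), set as the call begins (left out, the last holds). The fingers move at their own pace and stop on an object; "newtons" is the grip in N (left out, the last holds). Time passes only in rows, so rows that repeat a pose let the fingers close, or fill a call up. It gives the time, the measured TCP pose, the force, the opening and the grip force at its end, in the units of the state.
- telemetry.observe(): the state, without advancing time (a new reading comes with each control period).
- eyes.camera(name): name is "scene" or "side" or "wrist"; returns the picture (480x640x3 uint8, red, green, blue); there is no depth.
- eyes.camera_info(name): a dict with "K" (3x3 intrinsics, pixels), "T" (4x4, takes a point from camera to world coordinates); the wrist camera has in their place "tool_from_camera" (4x4, takes a point from camera to tool coordinates, whose origin is the TCP and whose axes are the flange's). Camera axes: x right, y up, looking along -z (the intrinsics and any distortion apply to the point x, -y, -z); pixel columns grow to the right and rows downward; lengths in m; the calibration is good to about 2 mm. A picture is of the moment at which its call begins: read the wrist's pose just before it. camera_info takes no time and is no camera call.
- finish_job(): hands the job in; it is judged then, once.
The state is a dict: "time_s": time; "q": joint angles; "joint_vel": joint speeds; "effort": joint torques, N m; "tcp_pos": TCP position; "ee_rot": TCP orientation; "ft_force": force on the tool from outside, world axes, zero at the start; "torque": the same for the moment, N m; "width": finger opening in m; "finger_force": force on a finger pad.
Only numpy, scipy, OpenCV 4.12 (cv2) and the standard library are available. Lean on these libraries where they do the work, as an engineer would, in place of code of your own. Each camera call takes 0.05 s, during which the arm holds its last target. There are 200 camera calls.

## Working session

There is one attempt and no reset: what is moved stays moved. The work goes in short steps, Python scripts to look and compute and a tool call to move; the robot and the scene stay as the last step left them, time stands still between calls to the robot, and variables do not carry over. Pictures are saved under pics/ and viewed, at most 14 in all, crops included, and the job is handed in when it is done.

Besides the shell and the picture viewer there is one more tool, called after "Call:" in YAML: its name, and indented under it one key for each argument. play_rows: Moves the arm, as the interface text tells. Its arguments: {"type":"object","properties":{"series":{"type":"array","items":{"type":"object","properties":{"x":{"type":"number","minimum":-1,"maximum":1},"y":{"type":"number","minimum":-1,"maximum":1},"z":{"type":"number","minimum":-1,"maximum":1},"yaw":{"type":"number","minimum":-1,"maximum":1}}}},"grip":{"type":"number"},"newtons":{"type":"number"}},"required":["series"]}

```bash
ls; mkdir -p pics; python3 - <<'E'
from bench import telemetry, eyes, arm
import cv2
s=telemetry.observe();print(s)
for n in("scene","side","wrist"):
    cv2.imwrite(f"pics/{n}0.png",eyes.camera(n)[:,:,::-1]);print(n,eyes.camera_info(n))
print(arm.tip_reach)
E
```

```text
pics
{'time_s': 0.0, 'q': array([-76.74453251,  24.45203386,   4.23085127,  92.05206176,
        -1.95390783,  63.64521868,  -3.84625371]), 'joint_vel': array([-0.09890806,  0.04505078,  0.04061422, -0.00955271, -0.0482849 ,
       -0.0097096 ,  0.11982447]), 'effort': array([-2.98236388e-03, -9.49873924e+01,  3.75923395e+00, -4.63509858e+01,
        1.90424739e-02,  1.05169293e-02,  5.01569764e-05]), 'tcp_pos': array([0.25078057, 0.62626559, 0.25258397]), 'ee_rot': array([-1.79923036e+02,  5.55165521e-03,  1.58175683e+02]), 'ft_force': array([ 0.29125066, -0.54651868,  0.47277391]), 'torque': array([-0.01230036,  0.02228854, -0.03326957]), 'finger_force': 0.0, 'width': 0.08571504402333888}
scene {'K': array([[505.83275304,   0.        , 328.12437954],
       [  0.        , 505.83275304, 233.02030962],
       [  0.        ,   0.        ,   1.        ]]), 'T': array([[-0.07313605, -0.59615771,  0.7995293 ,  1.26192973],
       [ 0.99707808, -0.06143525,  0.04539828, -0.01196575],
       [ 0.02205474,  0.8005134 ,  0.59890892,  0.58236051],
       [ 0.        ,  0.        ,  0.        
[... 269 characters left out ...]
,  0.55999241, -0.8042491 , -0.74739043],
       [ 0.00636269,  0.82137978,  0.57034619,  0.54878348],
       [ 0.        ,  0.        ,  0.        ,  1.        ]])}
wrist {'K': array([[342.00456866,   0.        , 321.37170573],
       [  0.        , 342.00456866, 237.6628192 ],
       [  0.        ,   0.        ,   1.        ]]), 'tool_from_camera': array([[-2.69636055e-04,  9.50693329e-01,  3.10132426e-01,
         7.97286110e-02],
       [ 9.99999792e-01,  7.44311790e-05,  6.41257595e-04,
        -1.68150438e-04],
       [ 5.86555795e-04,  3.10132534e-01, -9.50693151e-01,
        -1.20904735e-01],
       [ 0.00000000e+00,  0.00000000e+00,  0.00000000e+00,
         1.00000000e+00]])}
0.022
```

View pics/scene0.png

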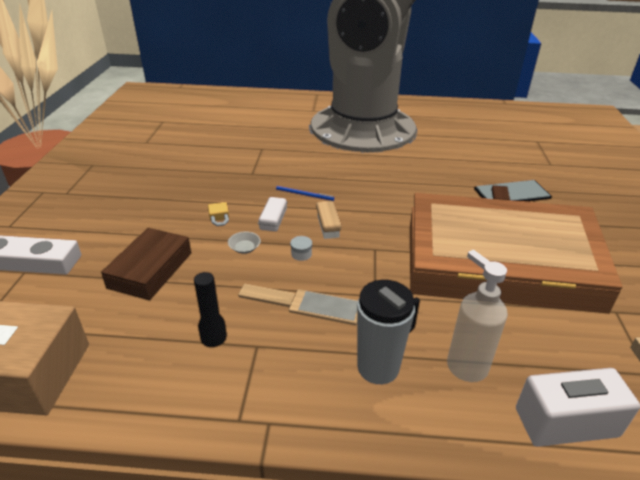

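View pics/side0.png

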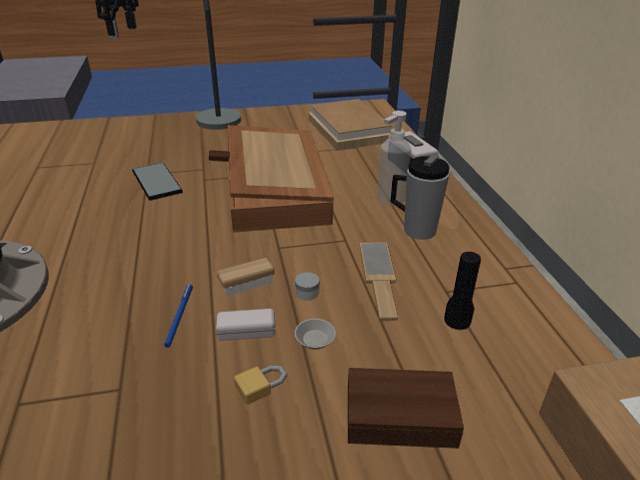

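Scene view: holder (148,262), padlock (219,212), soap (273,213), brush (329,217), tin (302,247), file (300,300) and chest (510,250), with the chest hinge on the far +x side. The side view agrees: all four items are out and the tab is at (219,155). Next I'll get rough positions from these pixels.

```bash
cat > h.py <<'E'
import numpy as np, cv2
from bench import telemetry, eyes, arm
from scipy.spatial.transform import Rotation as R
def tool(s=None):
    s=s or telemetry.observe(); T=np.eye(4)
    T[:3,:3]=R.from_euler('xyz',s['ee_rot'],degrees=True).as_matrix(); T[:3,3]=s['tcp_pos']; return T
def cam(n,T=None):
    i=eyes.camera_info(n); return i['K'],(i['T'] if 'T' in i else (tool() if T is None else T)@i['tool_from_camera'])
def cast(c,px,z):
    K,T=c; px=np.atleast_2d(px).astype(float)
    d=np.linalg.solve(K,np.c_[px,np.ones(len(px))].T).T*[1,-1,-1]@T[:3,:3].T
    return T[:3,3]+d*((z-T[2,3])/d[:,2])[:,None]
def proj(c,P):
    K,T=c; p=(np.atleast_2d(P)-T[:3,3])@T[:3,:3]*[1,-1,-1]@K.T; return p[:,:2]/p[:,2:]
def tri(c1,p1,c2,p2):
    A=[];b=[]
    for c,p in((c1,p1),(c2,p2)):
        o=c[1][:3,3]; d=cast(c,p,0)[0]-o; d/=np.linalg.norm(d); M=np.eye(3)-np.outer(d,d); A.append(M); b.append(M@o)
    return np.linalg.solve(sum(A),sum(b))
def snap(n,name):
    T=tool(); im=eyes.camera(n)[:,:,::-1].copy(); cv2.imwrite(f'pics/{name}.png',im); return im,cam(n,T)
E
python3 - <<'E'
from h import *
np.set_printoptions(precision=3,suppress=True)
S,D=cam("scene"),cam("side")
for n,c,p,z in[("padlock",D,(252,381),.02),("pad_sh",D,(276,372),.01),("soap",D,(246,318),.028),("brush",D,(246,270),.032),("tin",D,(307,282),.028),("tinS",S,(302,241),.028),("padS",S,(219,208),.02),("soapS",S,(274,207),.028),("brushS",S,(328,210),.032),
 ("dish",D,(315,332),.016)]: print(n,cast(c,p,z)[0])
print("file side",cast(D,[(363,243),(386,242),(397,316),(381,318)],.008))
print("holder top side",cast(D,[(360,371),(449,371),(459,434),(348,432)],.038))
print("holder top scene",cast(S,[(141,231),(190,239),(155,291),(105,268)],.038))
print("chest side bottom -y",cast(D,[(236,222),(330,220)],0))
print("lid corners tri?",cast(D,[(229,127),(303,134),(329,203),(232,200)],.06))
print("lid scene",cast(S,[(415,199),(590,207),(609,290),(410,254)],.06))
print("chest scene bottom",cast(S,[(413,277),(605,301)],0))
print("mug",cast(S,(380,372),0),"pump",cast(S,(472,372),0),"torch",cast(S,(212,338),0), "pen",cast(D,[(188,288),(169,343)],.005))
E
```

```text
padlock [ 0.447 -0.283  0.02 ]
pad_sh [ 0.48  -0.265  0.01 ]
soap [ 0.45  -0.173  0.028]
brush [ 0.46  -0.065  0.032]
tin [ 0.551 -0.109  0.028]
tinS [ 0.55  -0.099  0.028]
padS [ 0.451 -0.275  0.02 ]
soapS [ 0.448 -0.166  0.028]
brushS [ 0.453 -0.059  0.032]
dish [ 0.544 -0.208  0.016]
file side [[ 0.675  0.006  0.008]
 [ 0.716  0.001  0.008]
 [ 0.673 -0.19   0.008]
 [ 0.648 -0.189  0.008]]
holder top side [[ 0.581 -0.309  0.038]
 [ 0.691 -0.331  0.038]
 [ 0.665 -0.419  0.038]
 [ 0.544 -0.393  0.038]]
holder top scene [[ 0.563 -0.386  0.038]
 [ 0.577 -0.293  0.038]
 [ 0.711 -0.308  0.038]
 [ 0.667 -0.406  0.038]]
chest side bottom -y [[0.457 0.133 0.   ]
 [0.636 0.106 0.   ]]
lid corners tri? [[0.471 0.46  0.06 ]
 [0.635 0.387 0.06 ]
 [0.625 0.069 0.06 ]
 [0.453 0.113 0.06 ]]
lid scene [[0.44  0.105 0.06 ]
 [0.432 0.435 0.06 ]
 [0.665 0.386 0.06 ]
 [0.608 0.087 0.06 ]]
chest scene bottom [[0.596 0.1   0.   ]
 [0.625 0.415 0.   ]]
mug [[0.803 0.041 0.   ]] pump [[0.791 0.171 0.   ]] torch [[ 0.764 -0.21   0.   ]] pen [[ 0.366 -0.059  0.005]
 [ 0.339 -0.178  0.005]]
```

Call:
play_rows:
  series:
    - {"x": -0.024, "y": -0.024, "z": -0.01}
    - {"x": -0.048, "y": -0.048, "z": -0.02}
    - {"x": -0.072, "y": -0.072, "z": -0.03}
    - {"x": -0.096, "y": -0.096, "z": -0.04}
    - {"x": -0.12, "y": -0.12, "z": -0.05}
  grip: 0

```text
schema error: expected keys x, y, z, yaw
```

Call:
play_rows:
  series:
    - {"x": -0.024, "y": -0.024, "z": -0.01}
    - {"x": -0.048, "y": -0.048, "z": -0.02}
    - {"x": -0.072, "y": -0.072, "z": -0.03}
    - {"x": -0.096, "y": -0.096, "z": -0.04}
    - {"x": -0.12, "y": -0.12, "z": -0.05}

```text
schema error: expected keys x, y, z, yaw
```

Call:
play_rows:
  series:
    - {"x": -0.024, "y": -0.024, "z": -0.01}
    - {"x": -0.048, "y": -0.048, "z": -0.02}
    - {"x": -0.072, "y": -0.072, "z": -0.03}
    - {"x": -0.096, "y": -0.096, "z": -0.04}
    - {"x": -0.12, "y": -0.12, "z": -0.05}

```text
schema error: expected keys x, y, z, yaw
```

Call:
play_rows:
  series:
    - {"x": -0.024, "y": -0.024, "z": -0.01, "yaw": -0.024}
    - {"x": -0.048, "y": -0.048, "z": -0.02, "yaw": -0.048}
    - {"x": -0.072, "y": -0.072, "z": -0.03, "yaw": -0.072}
    - {"x": -0.096, "y": -0.096, "z": -0.04, "yaw": -0.096}
    - {"x": -0.12, "y": -0.12, "z": -0.05, "yaw": -0.121}

```text
time_s: 0.57
tcp_pos: [0.318, 0.4689, 0.3035]
ee_rot: [-180.0, -0.0, -179.8]
ft_force: [1.3, 0.3, 1.9]
width: 0.0855
finger_force: 0.0
```

```bash
python3 - <<'E'
from h import *
im,c=snap("wrist","w1"); s=telemetry.observe(); print(s['tcp_pos'],s['ee_rot'],s['q'],s['time_s'])
E
```

```text
[0.32223742 0.4635482  0.3058028 ] [-1.79979874e+02  1.22919525e-01 -1.79738908e+02] [-64.72327071  11.48713528   3.41083511 103.00490422  -0.61714896
  65.48727662  29.13607867] 0.6167
```

View pics/w1.png

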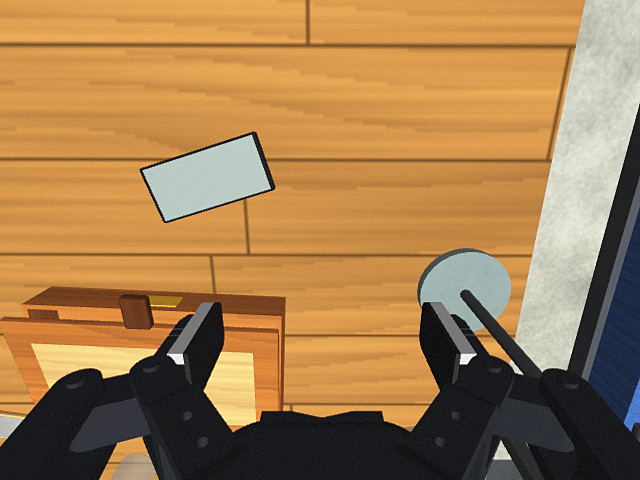

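Call:
play_rows:
  series:
    - {"x": -0.019, "y": -0.032, "z": -0.008, "yaw": 0}
    - {"x": -0.038, "y": -0.064, "z": -0.016, "yaw": 0}
    - {"x": -0.056, "y": -0.096, "z": -0.024, "yaw": 0}
    - {"x": -0.074, "y": -0.128, "z": -0.031, "yaw": 0}
    - {"x": -0.093, "y": -0.161, "z": -0.038, "yaw": 0}

```text
time_s: 1.03
tcp_pos: [0.4109, 0.3079, 0.3417]
ee_rot: [180.0, -0.0, 180.0]
ft_force: [0.6, 0.8, 0.4]
width: 0.0849
finger_force: 0.0
```

Call:
play_rows:
  series:
    - {"x": -0.019, "y": -0.032, "z": -0.008, "yaw": 0}
    - {"x": -0.038, "y": -0.064, "z": -0.016, "yaw": 0}
    - {"x": -0.056, "y": -0.096, "z": -0.024, "yaw": 0}
    - {"x": -0.074, "y": -0.128, "z": -0.031, "yaw": 0}
    - {"x": -0.093, "y": -0.161, "z": -0.038, "yaw": 0}

```text
time_s: 1.45
tcp_pos: [0.5038, 0.1468, 0.3798]
ee_rot: [180.0, 0.0, 180.0]
ft_force: [1.2, 2.0, -0.3]
width: 0.0852
finger_force: 0.0
```

Call:
play_rows:
  series:
    - {"x": -0.019, "y": -0.032, "z": -0.008, "yaw": 0}
    - {"x": -0.038, "y": -0.064, "z": -0.016, "yaw": 0}
    - {"x": -0.056, "y": -0.096, "z": -0.024, "yaw": 0}
    - {"x": -0.093, "y": -0.161, "z": -0.038, "yaw": 0}
    - {"x": -0.093, "y": -0.161, "z": -0.038, "yaw": 0}

```text
time_s: 1.87
tcp_pos: [0.5971, -0.0152, 0.418]
ee_rot: [-180.0, 0.0, 179.9]
ft_force: [0.6, -0.1, -0.0]
width: 0.0856
finger_force: 0.0
```

```bash
python3 - <<'E'
from h import *
im,c=snap("wrist","w2"); s=telemetry.observe(); np.save("w2T.npy",c[1]); print(s['tcp_pos'],s['ee_rot'],s['joint_vel'].round(1),s['time_s'])
E
```

```text
[ 0.59897843 -0.02110056  0.41878869] [-1.79839757e+02  1.29885240e-01  1.79594799e+02] [-2.3 -2.3 -1.6  3.8  2.2 -1.9 -8.6] 1.9167
```

View pics/w2.png

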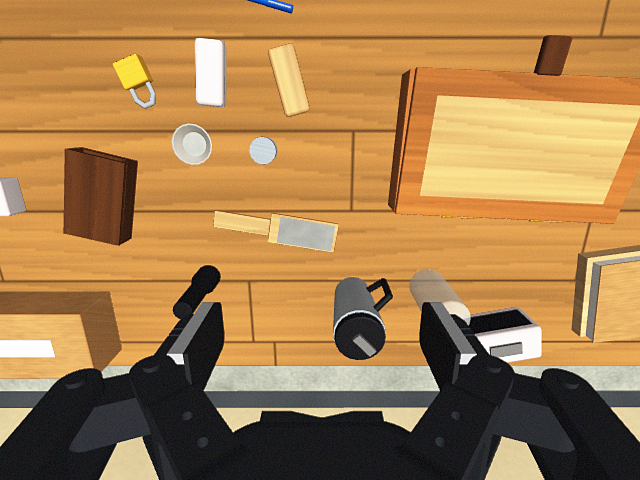

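The wrist view shows, with image right as +y and up as -x: padlock (135,80), soap (210,72), brush (289,80), tin (263,151), file (275,230) with its tip to the right, holder (100,195) and tab (553,55). I'll measure them by colour masks.

```bash
cat > m.py <<'E'
from h import *
np.set_printoptions(precision=3,suppress=True)
def blob(im,box,f,name,c,z,draw=None):
    x0,y0,x1,y1=box; h=cv2.cvtColor(im[y0:y1,x0:x1],cv2.COLOR_BGR2HSV).astype(int)
    m=f(h[...,0],h[...,1],h[...,2]).astype(np.uint8)*255; m=cv2.morphologyEx(m,cv2.MORPH_OPEN,np.ones((3,3)))
    cs=cv2.findContours(m,0,1)[0]; k=max(cs,key=cv2.contourArea)+np.array([x0,y0])
    P=cast(c,k.reshape(-1,2)+0.0,z)[:,:2]*1000   # contour on plane z, mm
    (cx,cy),(w,l),a=cv2.minAreaRect(P.astype(np.float32))
    if w<l: w,l,a=l,w,a+90
    print(name,'ctr',np.round([cx,cy],1),'size',round(w,1),round(l,1),'long-axis deg',round((a+90)%180-90,1)); return k,P
E
python3 - <<'E'
from m import *
im=cv2.imread("pics/w2.png"); c=(cam("wrist")[0],np.load("w2T.npy"))
blob(im,(100,40,170,115),lambda h,s,v:(s>170)&(h>20)&(h<35),'padlock',c,.02)
blob(im,(110,75,170,115),lambda h,s,v:(s<70)&(v>100),'shackle',c,.012)
blob(im,(180,25,240,120),lambda h,s,v:(s<60)&(v>150),'soap',c,.02)
blob(im,(258,35,320,125),lambda h,s,v:(s<125)&(v>150),'brush',c,.032)
blob(im,(235,125,290,175),lambda h,s,v:(s<75),'tin',c,.028)
blob(im,(265,205,345,260),lambda h,s,v:(s<75),'file abr',c,.008)
blob(im,(205,195,272,245),lambda h,s,v:(s<135)&(v>150),'file handle',c,.008)
blob(im,(50,140,145,250),lambda h,s,v:(v<115),'holder',c,.038)
blob(im,(525,25,580,85),lambda h,s,v:(v<125),'tab',c,.06)
print('lid',cast(c,[(416,68),(392,213),(640,77)],.06), 'chestbase', cast(c,[(389,210)],0))
for p in[(416,68),(289,60),(232,222),(320,218),(68,153),(275,80)]: print(p,cv2.cvtColor(im[p[1]:p[1]+1,p[0]:p[0]+1],cv2.COLOR_BGR2HSV)[0,0])
E
```

```text
padlock ctr [ 444.9 -279.1] size 36.3 34.2 long-axis deg -69.0
shackle ctr [ 475.8 -268.5] size 32.8 29.7 long-axis deg -69.5
soap ctr [ 446.8 -170.2] size 83.4 38.2 long-axis deg -5.2
brush ctr [457.5 -59.6] size 82.7 30.4 long-axis deg 14.4
tin ctr [ 550.5 -100.9] size 39.6 36.6 long-axis deg 89.9
file abr ctr [684.  -41.7] size 90.1 44.0 long-axis deg 80.2
file handle ctr [ 665.5 -144.9] size 87.8 26.7 long-axis deg 80.0
holder ctr [ 619.2 -340.8] size 137.1 92.8 long-axis deg -13.6
tab ctr [433.3 274. ] size 45.9 35.5 long-axis deg -6.6
lid [[0.448 0.105 0.06 ]
 [0.636 0.086 0.06 ]
 [0.459 0.391 0.06 ]] chestbase [[0.646 0.093 0.   ]]
(416, 68) [ 10 183  82]
(289, 60) [ 19 114 237]
(232, 222) [ 20 119 240]
(320, 218) [ 16 164 221]
(68, 153) [ 12 190 113]
(275, 80) [ 15 159 136]
```

```bash
python3 - <<'E'
import cv2
im=cv2.imread("pics/w2.png"); a=cv2.resize(im[20:250,50:345],None,fx=2.6,fy=2.6); cv2.imwrite("pics/w2a.png",a)
b=cv2.resize(im[20:240,380:640],None,fx=2.6,fy=2.6); cv2.imwrite("pics/w2b.png",b)
E
```

```text
(no output)
```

View pics/w2b.png

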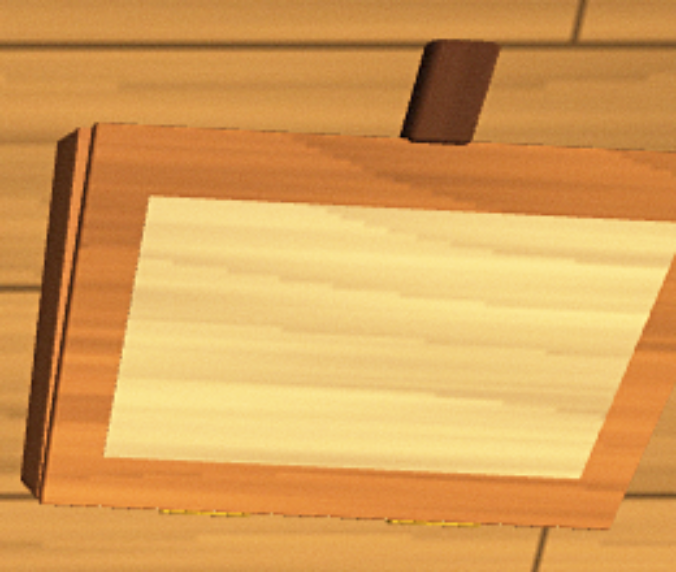

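Crop of the lid: the rear (hinge) corners are at full-image (396,213) and (615,223), the front left corner at (416,67), and the tab spans about (535..572, 35..75). I'll compute the hinge, then the lid angle from the wrist and side views together.

```bash
python3 - <<'E'
from m import *
im=cv2.imread("pics/w2.png"); c=(cam("wrist")[0],np.load("w2T.npy")); D=cam("side"); S=cam("scene")
r=cast(c,[(396.1,212.7),(615.4,222.7)],.06); v=r[1]-r[0]; n=np.linalg.norm(v); yaw=np.degrees(np.arctan2(-v[0],v[1])); print(r,n,yaw)
rs=cast(S,[(410,254),(609,290)],.06); print('scene rear',rs)
mid=r.mean(0); ex=np.array([np.cos(np.radians(yaw)),np.sin(np.radians(yaw))]); print('hinge',mid, 'tab shut',mid[:2]-ex*.214)
print('front corner tri',tri(c,(416.5,67.3),D,(232,200)), tri(c,(416.5,67.3),S,(415,199)))
# tab mask in wrist and side, scene
for nm,cc,I,box in(('w',c,im,(525,25,580,85)),('side',D,cv2.imread('pics/side0.png'),(195,140,245,172))):
    k,P=blob(I,box,lambda h,s,v:(v<100),nm,cc,.06); print(nm,cv2.minAreaRect(k),cv2.boundingRect(k))
for q in(0,.1,.2,.3):
    P=np.r_[mid[:2]-ex*(.214*np.cos(q)),.056+.214*np.sin(q)]
    P[2]=.05+.214*np.sin(q)+.006*np.cos(q); P[:2]=mid[:2]+ex*(-.214*np.cos(q)+.006*np.sin(q)); print(q,P,proj(c,P),proj(D,P))
E
```

```text
[[0.636 0.092 0.06 ]
 [0.651 0.411 0.06 ]] 0.3196111307717537 -2.7690579404401627
scene rear [[0.608 0.087 0.06 ]
 [0.665 0.386 0.06 ]]
hinge [0.644 0.251 0.06 ] tab shut [0.43  0.262]
front corner tri [0.45  0.103 0.067] [0.448 0.104 0.065]
w ctr [432.7 260.5] size 42.0 8.4 long-axis deg -6.4
w ((541.686279296875, 54.13756561279297), (6.581742286682129, 38.85886764526367), 15.422160148620605) (534, 36, 16, 38)
side ctr [438.5 308.6] size 54.6 46.2 long-axis deg 80.0
side ((218.558349609375, 155.6827392578125), (21.017879486083984, 10.687056541442871), 4.085616588592529) (208, 150, 22, 12)
0 [0.43  0.262 0.056] [[540.949  52.818]] [[215.669 167.21 ]]
0.1 [0.432 0.262 0.077] [[551.413  50.765]] [[215.435 157.642]]
0.2 [0.435 0.261 0.098] [[562.281  50.626]] [[216.28  147.924]]
0.3 [0.441 0.261 0.119] [[573.411  52.692]] [[218.23  138.164]]
```

Call:
play_rows:
  series:
    - {"x": 0.017, "y": 0.028, "z": 0.02, "yaw": 0}
    - {"x": 0.034, "y": 0.056, "z": 0.04, "yaw": 0}
    - {"x": 0.05, "y": 0.085, "z": 0.06, "yaw": 0}
    - {"x": 0.067, "y": 0.113, "z": 0.08, "yaw": 0}
    - {"x": 0.084, "y": 0.142, "z": 0.1, "yaw": 0}

```text
time_s: 2.33
tcp_pos: [0.5112, 0.1305, 0.3164]
ee_rot: [180.0, 0.0, 179.9]
ft_force: [1.3, 0.3, -0.1]
width: 0.0858
finger_force: 0.0
```

Call:
play_rows:
  series:
    - {"x": 0.019, "y": 0.03, "z": 0.02, "yaw": 0.0156}
    - {"x": 0.038, "y": 0.06, "z": 0.04, "yaw": 0.0156}
    - {"x": 0.058, "y": 0.095, "z": 0.06, "yaw": 0.0156}
    - {"x": 0.083, "y": 0.141, "z": 0.1, "yaw": 0.0156}
    - {"x": 0.083, "y": 0.141, "z": 0.1, "yaw": 0.0156}

```text
time_s: 2.75
tcp_pos: [0.4269, 0.2731, 0.2156]
ee_rot: [-180.0, -0.1, 177.3]
ft_force: [0.4, -0.1, 0.0]
width: 0.0854
finger_force: 0.0
```

```bash
python3 - <<'E'
from m import *
im,c=snap("wrist","w3"); s=telemetry.observe(); np.save("w3T.npy",c[1]); print(s['tcp_pos'],s['ee_rot'],s['joint_vel'].round(1),s['q'].round(1))
E
```

```text
[0.425 0.275 0.213] [-179.894   -0.236  177.49 ] [ 2.1 -1.1  2.2 -1.7  0.6  4.9  5.7] [-52.2  11.3  13.6 116.3  -3.4  53.   50.7]
```

View pics/w3.png

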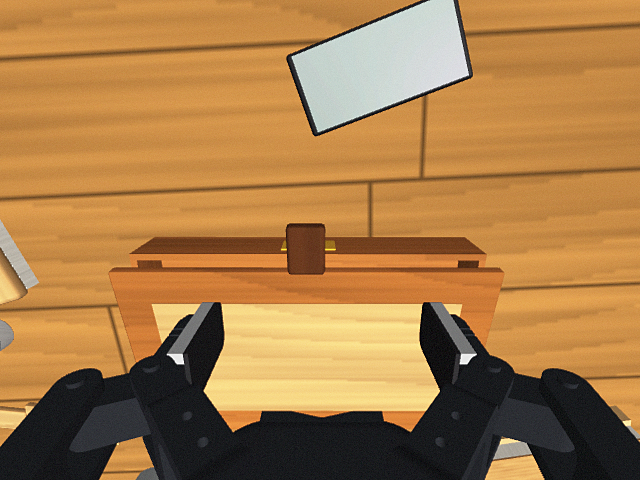

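Close view: the tab spans cols 287–326 and rows 223–274, and the lid's front top corners are at (110,269) and (503,269). The lid is ajar, so I'll get depth from the known 320 mm width.

```bash
python3 - <<'E'
from m import *
im=cv2.imread("pics/w3.png"); c=(cam("wrist")[0],np.load("w3T.npy")); K,T=c
def at(p,d): return (T@np.r_[np.linalg.solve(K,[*p,1])*d*[1,-1,-1],1])[:3]
d=K[0,0]*.32/(503-110); a,b=at((110,269),d),at((503,269),d); print(a,b,(a+b)/2)
d=K[0,0]*.314/(486-131); print('rim',cast(c,[(131,254),(486,254)],.05), 'chest front top')
k,P=blob(im,(270,205,345,290),lambda h,s,v:(v<105)&(s>100),'tab',c,.08); print(cv2.boundingRect(k))
for q in(0,.05,.1,.15,.2,.25):
    ex=np.array([np.cos(np.radians(-2.77)),np.sin(np.radians(-2.77))]);mid=np.array([.644,.251])
    A=np.r_[mid+ex*(-.19*np.cos(q)+.010*np.sin(q)),.05+.19*np.sin(q)+.010*np.cos(q)]
    B=np.r_[mid+ex*(-.230*np.cos(q)+.012*np.sin(q)),.05+.23*np.sin(q)+.012*np.cos(q)]
    print(q,proj(c,A),proj(c,B),A)
E
```

```text
[0.449 0.099 0.08 ] [0.465 0.419 0.08 ] [0.457 0.259 0.08 ]
rim [[0.448 0.101 0.05 ]
 [0.463 0.419 0.05 ]] chest front top
tab ctr [438.6 258.8] size 39.7 29.4 long-axis deg -2.7
(286, 224, 38, 48)
0 [[308.337 257.112]] [[307.72  212.701]] [0.454 0.26  0.06 ]
0.05 [[307.934 262.025]] [[307.18  217.254]] [0.455 0.26  0.069]
0.1 [[307.515 267.762]] [[306.607 222.882]] [0.456 0.26  0.079]
0.15 [[307.08  274.372]] [[306.003 229.688]] [0.458 0.26  0.088]
0.2 [[306.631 281.905]] [[305.366 237.781]] [0.46  0.26  0.098]
0.25 [[306.167 290.408]] [[304.696 247.271]] [0.463 0.26  0.107]
```

Call:
play_rows:
  series:
    - {"x": -0.002, "y": -0.01, "z": 0.03, "yaw": 0}
    - {"x": -0.002, "y": -0.01, "z": 0.06, "yaw": 0}
    - {"x": -0.002, "y": -0.01, "z": 0.09, "yaw": 0}
    - {"x": -0.002, "y": -0.01, "z": 0.115, "yaw": 0}
    - {"x": -0.002, "y": -0.01, "z": 0.134, "yaw": 0}

```text
time_s: 3.22
tcp_pos: [0.4304, 0.2598, 0.0813]
ee_rot: [-179.9, -0.1, 177.1]
ft_force: [0.2, -0.1, -0.5]
width: 0.0855
finger_force: 0.0
```

Call:
play_rows:
  series:
    - {"x": 0, "y": 0, "z": 0, "yaw": 0}
    - {"x": 0, "y": 0, "z": 0, "yaw": 0}
    - {"x": 0, "y": 0, "z": 0, "yaw": 0}
    - {"x": 0, "y": 0, "z": 0, "yaw": 0}
    - {"x": 0, "y": 0, "z": 0, "yaw": 0}

```text
time_s: 3.63
tcp_pos: [0.4316, 0.2609, 0.0846]
ee_rot: [179.9, 0.1, 177.1]
ft_force: [-0.1, -0.3, 0.7]
width: 0.0856
finger_force: 0.0
```

Call:
play_rows:
  series:
    - {"x": 0, "y": 0, "z": 0, "yaw": 0}
    - {"x": 0, "y": 0, "z": 0, "yaw": 0}
    - {"x": 0, "y": 0, "z": 0, "yaw": 0}
    - {"x": 0, "y": 0, "z": 0, "yaw": 0}
    - {"x": 0, "y": 0, "z": 0, "yaw": 0}
  grip: 1
  newtons: 30

```text
time_s: 4.05
tcp_pos: [0.431, 0.2604, 0.0834]
ee_rot: [180.0, -0.0, 177.2]
ft_force: [0.0, 0.2, 1.5]
width: 0.0296
finger_force: 35.2
```

Call:
play_rows:
  series:
    - {"x": 0, "y": 0, "z": 0, "yaw": 0}
    - {"x": 0, "y": 0, "z": 0, "yaw": 0}
    - {"x": 0, "y": 0, "z": 0, "yaw": 0}
    - {"x": 0, "y": 0, "z": 0, "yaw": 0}
    - {"x": 0, "y": 0, "z": 0, "yaw": 0}

```text
time_s: 4.47
tcp_pos: [0.431, 0.2605, 0.0833]
ee_rot: [-180.0, -0.0, 177.2]
ft_force: [-1.8, 0.9, 1.2]
width: 0.0295
finger_force: 35.3
```

```bash
python3 - <<'E'
import numpy as np
q0=.12; f=lambda q:np.array([-.214*np.cos(q)+.006*np.sin(q),.214*np.sin(q)+.006*np.cos(q)])
qs=np.linspace(q0,1.64,26); pr=None
for i in range(5):
    b=f(qs[5*i])
    print(i,[(round(-(f(qs[5*i+j])-b)[0],3),round(-(f(qs[5*i+j])-b)[1],3)) for j in range(1,6)])
E
```

```text
0 [(np.float64(-0.002), np.float64(-0.013)), (np.float64(-0.005), np.float64(-0.025)), (np.float64(-0.009), np.float64(-0.038)), (np.float64(-0.014), np.float64(-0.05)), (np.float64(-0.019), np.float64(-0.062))]
1 [(np.float64(-0.006), np.float64(-0.012)), (np.float64(-0.013), np.float64(-0.023)), (np.float64(-0.02), np.float64(-0.033)), (np.float64(-0.028), np.float64(-0.044)), (np.float64(-0.037), np.float64(-0.053))]
2 [(np.float64(-0.009), np.float64(-0.009)), (np.float64(-0.019), np.float64(-0.018)), (np.float64(-0.029), np.float64(-0.026)), (np.float64(-0.04), np.float64(-0.033)), (np.float64(-0.051), np.float64(-0.04))]
3 [(np.float64(-0.012), np.float64(-0.006)), (np.float64(-0.023), np.float64(-0.011)), (np.float64(-0.036), np.float64(-0.016)), (np.float64(-0.048), np.float64(-0.02)), (np.float64(-0.061), np.float64(-0.023))]
4 [(np.float64(-0.013), np.float64(-0.002)), (np.float64(-0.026), np.float64(-0.004)), (np.float64(-0.039), np.float64(-0.004)), (np.float64(-0.052), np.float64(-0.004)), (np.float64(-0.065), np.float64(-0.004))]
```

Call:
play_rows:
  series:
    - {"x": -0.002, "y": 0, "z": -0.013, "yaw": 0}
    - {"x": -0.005, "y": 0, "z": -0.025, "yaw": 0}
    - {"x": -0.009, "y": 0, "z": -0.038, "yaw": 0}
    - {"x": -0.014, "y": 0, "z": -0.05, "yaw": 0}
    - {"x": -0.019, "y": 0, "z": -0.062, "yaw": 0}

```text
time_s: 4.88
tcp_pos: [0.4499, 0.2595, 0.1456]
ee_rot: [-180.0, -0.0, 177.2]
ft_force: [3.7, 2.5, -5.5]
width: 0.03
finger_force: 34.5
```

Call:
play_rows:
  series:
    - {"x": -0.006, "y": 0, "z": -0.012, "yaw": 0}
    - {"x": -0.013, "y": 0, "z": -0.023, "yaw": 0}
    - {"x": -0.02, "y": 0, "z": -0.033, "yaw": 0}
    - {"x": -0.028, "y": 0, "z": -0.044, "yaw": 0}
    - {"x": -0.037, "y": 0, "z": -0.053, "yaw": 0}

```text
time_s: 5.3
tcp_pos: [0.4863, 0.2578, 0.1986]
ee_rot: [-180.0, -0.1, 177.2]
ft_force: [-7.5, 1.6, 0.9]
width: 0.0295
finger_force: 35.5
```

```bash
python3 - <<'E'
from m import *
s=telemetry.observe();print(s['tcp_pos'],s['ft_force'],s['width'],s['ee_rot'],s['q'])
E
```

```text
[0.486 0.258 0.199] [-7.475  1.647  0.883] 0.029533207068344502 [-179.979   -0.107  177.18 ] [-47.222  16.497  15.101 111.909  -5.418  52.358  57.786]
```

Low forces and tracking well. Continuing, with the end of the arc slowed.

Call:
play_rows:
  series:
    - {"x": -0.009, "y": 0, "z": -0.009, "yaw": 0}
    - {"x": -0.019, "y": 0, "z": -0.018, "yaw": 0}
    - {"x": -0.029, "y": 0, "z": -0.026, "yaw": 0}
    - {"x": -0.04, "y": 0, "z": -0.033, "yaw": 0}
    - {"x": -0.051, "y": 0, "z": -0.04, "yaw": 0}

```text
time_s: 5.72
tcp_pos: [0.5376, 0.2553, 0.2384]
ee_rot: [-180.0, -0.1, 177.2]
ft_force: [-1.0, 3.1, -6.0]
width: 0.0292
finger_force: 35.3
```

Call:
play_rows:
  series:
    - {"x": -0.012, "y": 0, "z": -0.006, "yaw": 0}
    - {"x": -0.023, "y": 0, "z": -0.011, "yaw": 0}
    - {"x": -0.036, "y": 0, "z": -0.016, "yaw": 0}
    - {"x": -0.048, "y": 0, "z": -0.02, "yaw": 0}
    - {"x": -0.061, "y": 0, "z": -0.023, "yaw": 0}

```text
time_s: 6.13
tcp_pos: [0.5987, 0.2524, 0.2614]
ee_rot: [180.0, -0.1, 177.2]
ft_force: [-4.6, 2.6, 1.5]
width: 0.029
finger_force: 37.5
```

Call:
play_rows:
  series:
    - {"x": -0.009, "y": 0, "z": -0.002, "yaw": 0}
    - {"x": -0.018, "y": 0, "z": -0.003, "yaw": 0}
    - {"x": -0.026, "y": 0, "z": -0.004, "yaw": 0}
    - {"x": -0.033, "y": 0, "z": -0.004, "yaw": 0}
    - {"x": -0.039, "y": 0, "z": -0.004, "yaw": 0}

```text
time_s: 6.55
tcp_pos: [0.6386, 0.2504, 0.2659]
ee_rot: [180.0, 0.0, 177.2]
ft_force: [-4.1, 2.5, 8.7]
width: 0.0296
finger_force: 40.2
```

Call:
play_rows:
  series:
    - {"x": -0.006, "y": 0, "z": 0, "yaw": 0}
    - {"x": -0.012, "y": 0, "z": 0, "yaw": 0}
    - {"x": -0.017, "y": 0, "z": 0, "yaw": 0}
    - {"x": -0.022, "y": 0, "z": 0, "yaw": 0}
    - {"x": -0.026, "y": 0, "z": 0, "yaw": 0}

```text
time_s: 6.97
tcp_pos: [0.6639, 0.2492, 0.265]
ee_rot: [180.0, -0.0, 177.2]
ft_force: [-3.6, 4.1, 0.0]
width: 0.0291
finger_force: 40.4
```

Call:
play_rows:
  series:
    - {"x": -0.001, "y": 0, "z": 0, "yaw": 0}
    - {"x": -0.002, "y": 0, "z": 0, "yaw": 0}
    - {"x": -0.003, "y": 0, "z": 0, "yaw": 0}
    - {"x": -0.004, "y": 0, "z": 0, "yaw": 0}
    - {"x": -0.005, "y": 0, "z": 0, "yaw": 0}

```text
time_s: 7.38
tcp_pos: [0.6684, 0.249, 0.2646]
ee_rot: [-180.0, -0.1, 177.2]
ft_force: [-4.3, 4.3, -2.4]
width: 0.0297
finger_force: 40.2
```

Call:
play_rows:
  series:
    - {"x": -0.001, "y": 0, "z": 0, "yaw": 0}
    - {"x": -0.002, "y": 0, "z": 0, "yaw": 0}
    - {"x": -0.003, "y": 0, "z": 0, "yaw": 0}
    - {"x": -0.004, "y": 0, "z": 0, "yaw": 0}
    - {"x": -0.004, "y": 0, "z": 0, "yaw": 0}

```text
time_s: 7.8
tcp_pos: [0.6723, 0.2488, 0.2642]
ee_rot: [-180.0, -0.1, 177.2]
ft_force: [-2.5, 4.8, -4.8]
width: 0.0296
finger_force: 40.0
```

Call:
play_rows:
  series:
    - {"x": -0.001, "y": 0, "z": 0, "yaw": 0}
    - {"x": -0.002, "y": 0, "z": 0, "yaw": 0}
    - {"x": -0.003, "y": 0, "z": 0.001, "yaw": 0}
    - {"x": -0.004, "y": 0, "z": 0.001, "yaw": 0}
    - {"x": -0.004, "y": 0, "z": 0.001, "yaw": 0}

```text
time_s: 8.22
tcp_pos: [0.6738, 0.2488, 0.2639]
ee_rot: [-180.0, -0.4, 177.2]
ft_force: [-28.4, 1.2, 14.0]
width: 0.0293
finger_force: 42.1
```

```bash
python3 - <<'E'
from m import *
snap("side","s2"); im,c=snap("scene","c2")
s=telemetry.observe();print(s['tcp_pos'],s['ft_force'])
cv2.imwrite("pics/c2c.png",np.hstack([cv2.imread("pics/s2.png")[0:300,150:450],im[60:360,380:640]]))
E
```

```text
[0.674 0.249 0.264] [-27.844   1.351  13.805]
```

View pics/c2c.png

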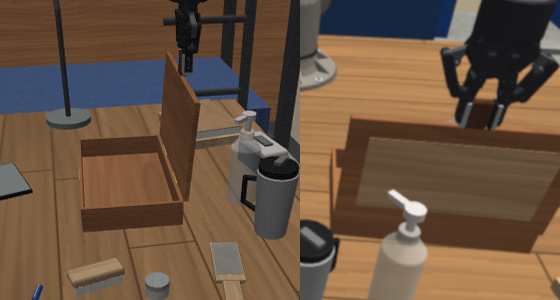

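The lid is fully back on its stop (force rise, upright in both views). Releasing, then rising clear and heading to the brush.

Call:
play_rows:
  series:
    - {"x": 0.002, "y": 0, "z": 0, "yaw": 0}
    - {"x": 0.002, "y": 0, "z": 0, "yaw": 0}
    - {"x": 0.002, "y": 0, "z": 0, "yaw": 0}
    - {"x": 0.002, "y": 0, "z": 0, "yaw": 0}
    - {"x": 0.002, "y": 0, "z": 0, "yaw": 0}

```text
time_s: 8.73
tcp_pos: [0.6736, 0.2488, 0.264]
ee_rot: [-180.0, -0.2, 177.2]
ft_force: [-12.4, 2.8, 6.3]
width: 0.0293
finger_force: 41.1
```

Call:
play_rows:
  series:
    - {"x": 0, "y": 0, "z": 0, "yaw": 0}
    - {"x": 0, "y": 0, "z": 0, "yaw": 0}
    - {"x": 0, "y": 0, "z": 0, "yaw": 0}
    - {"x": 0, "y": 0, "z": -0.015, "yaw": 0}
    - {"x": 0, "y": 0, "z": -0.035, "yaw": 0}
  grip: 0

```text
time_s: 9.15
tcp_pos: [0.6744, 0.2477, 0.2978]
ee_rot: [-179.9, -0.1, 177.1]
ft_force: [0.4, 0.4, 0.9]
width: 0.0851
finger_force: 0.0
```

Call:
play_rows:
  series:
    - {"x": 0, "y": 0, "z": -0.03, "yaw": 0}
    - {"x": 0.01, "y": -0.01, "z": -0.05, "yaw": 0}
    - {"x": 0.025, "y": -0.03, "z": -0.06, "yaw": 0}
    - {"x": 0.045, "y": -0.055, "z": -0.06, "yaw": 0}
    - {"x": 0.065, "y": -0.085, "z": -0.05, "yaw": 0}

```text
time_s: 9.57
tcp_pos: [0.606, 0.1666, 0.3512]
ee_rot: [179.9, 0.2, 177.2]
ft_force: [1.7, 0.9, 0.5]
width: 0.0849
finger_force: 0.0
```

Call:
play_rows:
  series:
    - {"x": 0.02, "y": -0.03, "z": 0.015, "yaw": 0}
    - {"x": 0.04, "y": -0.06, "z": 0.03, "yaw": 0}
    - {"x": 0.06, "y": -0.09, "z": 0.045, "yaw": 0}
    - {"x": 0.08, "y": -0.12, "z": 0.06, "yaw": 0}
    - {"x": 0.1, "y": -0.15, "z": 0.075, "yaw": 0}

```text
time_s: 9.98
tcp_pos: [0.4972, 0.0202, 0.2738]
ee_rot: [180.0, 0.1, 177.1]
ft_force: [0.7, -0.8, 0.2]
width: 0.0856
finger_force: 0.0
```

Call:
play_rows:
  series:
    - {"x": 0.01, "y": -0.02, "z": 0.015, "yaw": -0.03}
    - {"x": 0.02, "y": -0.04, "z": 0.03, "yaw": -0.06}
    - {"x": 0.033, "y": -0.084, "z": 0.045, "yaw": -0.096}
    - {"x": 0.033, "y": -0.084, "z": 0.055, "yaw": -0.096}
    - {"x": 0.033, "y": -0.084, "z": 0.055, "yaw": -0.096}

```text
time_s: 10.4
tcp_pos: [0.4593, -0.0635, 0.2177]
ee_rot: [-180.0, -0.1, -165.7]
ft_force: [-0.5, -0.0, -0.6]
width: 0.0855
finger_force: 0.0
```

```bash
cat > look.py <<'E'
from m import *
import sys
def go(P,yaw,s):
    "shift in tool axes to world P (grasp TCP), yaw"
    T=tool(s); d=T[:3,:3].T@(np.array(P)-T[:3,3]); dy=(yaw-s['ee_rot'][2]+180)%360-180
    print('  shift',d.round(3),'norm',round(np.linalg.norm(d),3),'yaw frac',round(-dy/180,4))
E
python3 - <<'E'
from look import *
im,c=snap("wrist","w4"); s=telemetry.observe(); np.save("w4T.npy",c[1]); print(s['tcp_pos'],s['ee_rot'],s['joint_vel'].round(1),s['q'].round(1),s['time_s'])
E
```

```text
[ 0.46  -0.062  0.219] [-179.988   -0.067 -165.749] [-1.7 -0.3 -1.6 -2.3 -0.   1.3 -2.5] [-22.9   6.7  24.5 121.4  -3.5  52.6 107.9] 10.45
```

View pics/w4.png

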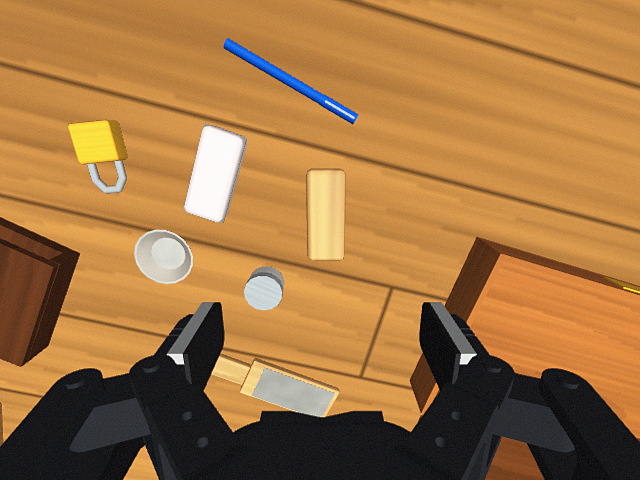

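Wrist view: brush (326,215), soap (215,173), padlock (97,141), tin (264,290). Brush is squarely between the fingers. Measuring all from here.

```bash
python3 - <<'E'
from look import *
im=cv2.imread("pics/w4.png"); c=(cam("wrist")[0],np.load("w4T.npy")); s=telemetry.observe()
blob(im,(60,105,135,170),lambda h,s,v:(s>170)&(h>20)&(h<35),'padlock',c,.02)
blob(im,(80,155,135,200),lambda h,s,v:(s<70)&(v>100),'shackle',c,.012)
blob(im,(175,115,255,235),lambda h,s,v:(s<60)&(v>150),'soap',c,.02)
blob(im,(295,155,360,275),lambda h,s,v:(s<140)&(v>150),'brush',c,.032)
blob(im,(240,260,290,315),lambda h,s,v:(s<75)&(v>170),'tin',c,.028)
print('chest front rim left corner',cast(c,[(478,238)],.05))
go([.4575,-.0596,.026],194.4,s)
E
```

```text
padlock ctr [ 445.  -279.1] size 37.1 34.4 long-axis deg -69.9
shackle ctr [ 476.1 -268.1] size 33.6 28.5 long-axis deg -69.7
soap ctr [ 447.8 -170. ] size 85.3 38.9 long-axis deg -5.3
brush ctr [457.4 -59.9] size 84.7 32.7 long-axis deg 14.6
tin ctr [ 550.9 -101.8] size 37.6 36.9 long-axis deg -75.8
chest front rim left corner [[0.439 0.075 0.05 ]]
  shift [0.002 0.003 0.193] norm 0.193 yaw frac -0.0008
```

Call:
play_rows:
  series:
    - {"x": 0.002, "y": 0.003, "z": 0.04, "yaw": 0}
    - {"x": 0.002, "y": 0.003, "z": 0.08, "yaw": 0}
    - {"x": 0.002, "y": 0.003, "z": 0.12, "yaw": 0}
    - {"x": 0.002, "y": 0.003, "z": 0.16, "yaw": 0}
    - {"x": 0.002, "y": 0.003, "z": 0.192, "yaw": 0}

```text
time_s: 10.87
tcp_pos: [0.4589, -0.0571, 0.0253]
ee_rot: [-180.0, 0.0, -165.5]
ft_force: [1.2, 0.3, -0.2]
width: 0.0853
finger_force: 0.0
```

Call:
play_rows:
  series:
    - {"x": 0, "y": 0, "z": 0, "yaw": 0}
    - {"x": 0, "y": 0, "z": 0, "yaw": 0}
    - {"x": 0, "y": 0, "z": 0, "yaw": 0}
    - {"x": 0, "y": 0, "z": 0, "yaw": 0}
    - {"x": 0, "y": 0, "z": 0, "yaw": 0}
  grip: 1
  newtons: 30

```text
time_s: 11.28
tcp_pos: [0.4601, -0.0578, 0.0296]
ee_rot: [-180.0, 0.2, -165.6]
ft_force: [-0.1, 0.3, 7.8]
width: 0.0355
finger_force: 29.2
```

Call:
play_rows:
  series:
    - {"x": 0, "y": 0, "z": -0.02, "yaw": 0}
    - {"x": 0, "y": 0, "z": -0.05, "yaw": 0}
    - {"x": 0, "y": 0, "z": -0.08, "yaw": 0}
    - {"x": 0, "y": 0, "z": -0.11, "yaw": 0}
    - {"x": 0, "y": 0, "z": -0.14, "yaw": 0}

```text
time_s: 11.7
tcp_pos: [0.4586, -0.0581, 0.1706]
ee_rot: [-180.0, 0.2, -165.6]
ft_force: [0.3, -0.2, -1.0]
width: 0.0354
finger_force: 30.9
```

```bash
python3 - <<'E'
from look import *
s=telemetry.observe(); print(s['tcp_pos'],s['width'],s['finger_force'],s['q'].round(1)); go([.552,.351,.166],177.2,s)
E
```

```text
[ 0.459 -0.058  0.171] 0.035405421069526266 30.900920033454895 [-23.6  10.8  25.7 124.5  -6.6  45.8 110.6]
  shift [-0.192  0.373  0.005] norm 0.42 yaw frac 0.0956
```

Call:
play_rows:
  series:
    - {"x": -0.013, "y": 0.025, "z": 0, "yaw": 0}
    - {"x": -0.03, "y": 0.058, "z": 0, "yaw": 0}
    - {"x": -0.047, "y": 0.091, "z": 0, "yaw": 0}
    - {"x": -0.064, "y": 0.124, "z": 0, "yaw": 0}
    - {"x": -0.081, "y": 0.157, "z": 0, "yaw": 0}

```text
time_s: 12.12
tcp_pos: [0.4983, 0.1163, 0.1698]
ee_rot: [179.9, 0.2, -165.6]
ft_force: [1.1, -1.6, 0.7]
width: 0.0356
finger_force: 31.0
```

Call:
play_rows:
  series:
    - {"x": -0.017, "y": 0.033, "z": 0, "yaw": 0.02}
    - {"x": -0.034, "y": 0.066, "z": 0, "yaw": 0.04}
    - {"x": -0.051, "y": 0.099, "z": 0, "yaw": 0.06}
    - {"x": -0.068, "y": 0.132, "z": 0, "yaw": 0.08}
    - {"x": -0.083, "y": 0.16, "z": 0, "yaw": 0.0956}

```text
time_s: 12.53
tcp_pos: [0.5385, 0.293, 0.1698]
ee_rot: [179.9, 0.1, 177.1]
ft_force: [1.1, -0.7, -0.0]
width: 0.0357
finger_force: 31.0
```

```bash
python3 - <<'E'
from look import *
s=telemetry.observe(); print(s['tcp_pos'],s['width'],s['ee_rot']); go([.552,.351,.038],177.2,s)
E
```

```text
[0.539 0.293 0.17 ] 0.035668610631138284 [179.859   0.133 177.099]
  shift [-0.01   0.058  0.132] norm 0.145 yaw frac -0.0006
```

Call:
play_rows:
  series:
    - {"x": -0.005, "y": 0.03, "z": 0.0, "yaw": 0}
    - {"x": -0.01, "y": 0.058, "z": 0.02, "yaw": 0}
    - {"x": -0.01, "y": 0.058, "z": 0.055, "yaw": 0}
    - {"x": -0.01, "y": 0.058, "z": 0.09, "yaw": 0}
    - {"x": -0.01, "y": 0.058, "z": 0.115, "yaw": 0}

```text
time_s: 12.95
tcp_pos: [0.5506, 0.3482, 0.0521]
ee_rot: [180.0, 0.1, 177.3]
ft_force: [-0.7, -0.2, -0.9]
width: 0.0355
finger_force: 31.0
```

Call:
play_rows:
  series:
    - {"x": 0, "y": 0, "z": 0.006, "yaw": 0}
    - {"x": 0, "y": 0, "z": 0.011, "yaw": 0}
    - {"x": 0, "y": 0, "z": 0.015, "yaw": 0}
    - {"x": 0, "y": 0, "z": 0.017, "yaw": 0}
    - {"x": 0, "y": 0, "z": 0.017, "yaw": 0}

```text
time_s: 13.37
tcp_pos: [0.5517, 0.3477, 0.0368]
ee_rot: [179.9, 0.1, 177.2]
ft_force: [-0.5, -0.8, -0.1]
width: 0.0353
finger_force: 31.0
```

Call:
play_rows:
  series:
    - {"x": 0, "y": 0, "z": 0, "yaw": 0}
    - {"x": 0, "y": 0, "z": 0, "yaw": 0}
    - {"x": 0, "y": 0, "z": 0, "yaw": 0}
    - {"x": 0, "y": 0, "z": 0, "yaw": 0}
    - {"x": 0, "y": 0, "z": 0, "yaw": 0}
  grip: 0.4

```text
time_s: 13.78
tcp_pos: [0.5511, 0.3473, 0.0355]
ee_rot: [180.0, 0.0, 177.2]
ft_force: [0.3, 0.6, 1.2]
width: 0.0511
finger_force: 0.0
```

Call:
play_rows:
  series:
    - {"x": 0, "y": 0, "z": -0.03, "yaw": 0}
    - {"x": 0, "y": 0, "z": -0.07, "yaw": 0}
    - {"x": 0, "y": 0, "z": -0.11, "yaw": 0}
    - {"x": 0.01, "y": -0.02, "z": -0.135, "yaw": 0}
    - {"x": 0.02, "y": -0.05, "z": -0.15, "yaw": 0}

```text
time_s: 14.2
tcp_pos: [0.5293, 0.3007, 0.1884]
ee_rot: [179.8, 0.2, 177.4]
ft_force: [0.0, 0.1, -0.1]
width: 0.0512
finger_force: 0.0
```

```bash
python3 - <<'E'
from look import *
s=telemetry.observe(); print(s['tcp_pos'],s['width'],s['ee_rot']); go([.449,-.169,.19],174.8,s)
E
```

```text
[0.529 0.301 0.188] 0.05120719677224 [179.811   0.18  177.392]
  shift [ 0.059 -0.473 -0.003] norm 0.477 yaw frac 0.0144
```

Call:
play_rows:
  series:
    - {"x": 0.004, "y": -0.033, "z": 0, "yaw": 0}
    - {"x": 0.008, "y": -0.067, "z": 0, "yaw": 0}
    - {"x": 0.012, "y": -0.1, "z": 0, "yaw": 0}
    - {"x": 0.017, "y": -0.135, "z": 0, "yaw": 0}
    - {"x": 0.022, "y": -0.17, "z": 0, "yaw": 0}
  grip: 0

```text
time_s: 14.62
tcp_pos: [0.4979, 0.1281, 0.1855]
ee_rot: [180.0, 0.0, 177.2]
ft_force: [1.1, -0.3, 0.0]
width: 0.0855
finger_force: 0.0
```

Call:
play_rows:
  series:
    - {"x": 0.004, "y": -0.033, "z": 0, "yaw": 0}
    - {"x": 0.008, "y": -0.067, "z": 0, "yaw": 0}
    - {"x": 0.012, "y": -0.1, "z": 0, "yaw": 0}
    - {"x": 0.017, "y": -0.135, "z": 0, "yaw": 0}
    - {"x": 0.022, "y": -0.17, "z": 0, "yaw": 0}

```text
time_s: 15.03
tcp_pos: [0.4676, -0.0407, 0.1855]
ee_rot: [180.0, 0.0, 177.2]
ft_force: [2.2, -0.0, 0.7]
width: 0.0854
finger_force: 0.0
```

Call:
play_rows:
  series:
    - {"x": 0.004, "y": -0.033, "z": 0, "yaw": 0.007}
    - {"x": 0.008, "y": -0.067, "z": 0, "yaw": 0.014}
    - {"x": 0.012, "y": -0.1, "z": 0, "yaw": 0.014}
    - {"x": 0.015, "y": -0.131, "z": 0, "yaw": 0.014}
    - {"x": 0.015, "y": -0.131, "z": 0, "yaw": 0.014}

```text
time_s: 15.45
tcp_pos: [0.4455, -0.1747, 0.1858]
ee_rot: [-179.9, 0.1, 174.3]
ft_force: [-1.7, 0.4, -0.3]
width: 0.0855
finger_force: 0.0
```

```bash
python3 - <<'E'
from look import *
im,c=snap("wrist","w5"); s=telemetry.observe(); print(s['tcp_pos'],s['ee_rot'],s['q'].round(1)); np.save("w5T.npy",c[1])
try: 
    k,P=blob(im,(250,100,400,330),lambda h,s,v:(s<60)&(v>150),'soap',c,.02); print(cv2.boundingRect(k))
    blob(im,(100,80,320,300),lambda h,s,v:(s>170)&(h>20)&(h<35),'padlock',c,.02)
    blob(im,(0,80,420,300),lambda h,s,v:(s<60)&(v>150),'x',c,.02)
except Exception as e: print(e)
go([.4475,-.170,.029],174.8,s)
E
```

```text
[ 0.446 -0.172  0.186] [-179.965    0.022  174.416] [-17.1  11.8  34.7 122.2  -8.9  48.4 107.4]
soap ctr [ 447.8 -169.8] size 84.1 37.8 long-axis deg -5.3
(306, 176, 45, 94)
padlock ctr [ 445.1 -279.3] size 36.6 34.7 long-axis deg -70.0
x ctr [ 447.8 -169.8] size 84.1 37.8 long-axis deg -5.3
  shift [-0.001  0.002  0.157] norm 0.157 yaw frac -0.0021
```

Call:
play_rows:
  series:
    - {"x": -0.001, "y": 0.002, "z": 0.035, "yaw": 0}
    - {"x": -0.001, "y": 0.002, "z": 0.07, "yaw": 0}
    - {"x": -0.001, "y": 0.002, "z": 0.105, "yaw": 0}
    - {"x": -0.001, "y": 0.002, "z": 0.14, "yaw": 0}
    - {"x": -0.001, "y": 0.002, "z": 0.157, "yaw": 0}

```text
time_s: 15.92
tcp_pos: [0.4467, -0.166, 0.025]
ee_rot: [180.0, -0.2, 174.8]
ft_force: [-1.0, -0.1, 0.2]
width: 0.0853
finger_force: 0.0
```

Call:
play_rows:
  series:
    - {"x": 0, "y": 0, "z": 0, "yaw": 0}
    - {"x": 0, "y": 0, "z": 0, "yaw": 0}
    - {"x": 0, "y": 0, "z": 0, "yaw": 0}
    - {"x": 0, "y": 0, "z": 0, "yaw": 0}
    - {"x": 0, "y": 0, "z": 0, "yaw": 0}
  grip: 1
  newtons: 30

```text
time_s: 16.33
tcp_pos: [0.4492, -0.1674, 0.0299]
ee_rot: [180.0, 0.2, 174.7]
ft_force: [-0.9, 1.7, 6.6]
width: 0.0375
finger_force: 29.7
```

Call:
play_rows:
  series:
    - {"x": 0, "y": 0, "z": -0.02, "yaw": 0}
    - {"x": 0, "y": 0, "z": -0.05, "yaw": 0}
    - {"x": 0, "y": 0, "z": -0.08, "yaw": 0}
    - {"x": 0, "y": 0, "z": -0.11, "yaw": 0}
    - {"x": 0, "y": 0, "z": -0.14, "yaw": 0}

```text
time_s: 16.75
tcp_pos: [0.448, -0.1674, 0.1708]
ee_rot: [180.0, 0.1, 174.7]
ft_force: [0.7, 0.3, -0.5]
width: 0.0373
finger_force: 31.1
```

```bash
python3 - <<'E'
from look import *
s=telemetry.observe(); print(s['tcp_pos'],s['width'],s['finger_force'],s['ee_rot']); go([.550,.279,.168],177.2,s)
E
```

```text
[ 0.448 -0.167  0.171] 0.037258385681252656 31.145124435424805 [179.984   0.081 174.686]
  shift [-0.06   0.454  0.003] norm 0.458 yaw frac -0.014
```

Call:
play_rows:
  series:
    - {"x": -0.004, "y": 0.033, "z": 0, "yaw": 0}
    - {"x": -0.008, "y": 0.067, "z": 0, "yaw": 0}
    - {"x": -0.012, "y": 0.1, "z": 0, "yaw": 0}
    - {"x": -0.017, "y": 0.135, "z": 0, "yaw": 0}
    - {"x": -0.022, "y": 0.17, "z": 0, "yaw": 0}

```text
time_s: 17.17
tcp_pos: [0.486, 0.0017, 0.1698]
ee_rot: [179.9, 0.1, 174.7]
ft_force: [0.0, -1.2, -0.7]
width: 0.0371
finger_force: 31.2
```

Call:
play_rows:
  series:
    - {"x": -0.004, "y": 0.033, "z": 0, "yaw": 0}
    - {"x": -0.008, "y": 0.067, "z": 0, "yaw": 0}
    - {"x": -0.012, "y": 0.1, "z": 0, "yaw": 0}
    - {"x": -0.017, "y": 0.135, "z": 0, "yaw": 0}
    - {"x": -0.022, "y": 0.17, "z": 0, "yaw": 0}

```text
time_s: 17.58
tcp_pos: [0.5235, 0.1691, 0.1699]
ee_rot: [179.9, 0.1, 174.7]
ft_force: [1.3, 0.1, -0.8]
width: 0.0371
finger_force: 31.2
```

Call:
play_rows:
  series:
    - {"x": -0.004, "y": 0.033, "z": 0, "yaw": -0.007}
    - {"x": -0.01, "y": 0.067, "z": 0, "yaw": -0.014}
    - {"x": -0.016, "y": 0.1, "z": 0, "yaw": -0.014}
    - {"x": -0.016, "y": 0.114, "z": 0, "yaw": -0.014}
    - {"x": -0.016, "y": 0.114, "z": 0.01, "yaw": -0.014}

```text
time_s: 18.0
tcp_pos: [0.5503, 0.284, 0.1606]
ee_rot: [179.8, 0.2, 177.5]
ft_force: [0.1, -0.2, -0.7]
width: 0.0375
finger_force: 31.3
```

Call:
play_rows:
  series:
    - {"x": 0, "y": 0, "z": 0.03, "yaw": 0}
    - {"x": 0, "y": 0, "z": 0.06, "yaw": 0}
    - {"x": 0, "y": 0, "z": 0.085, "yaw": 0}
    - {"x": 0, "y": 0, "z": 0.1, "yaw": 0}
    - {"x": 0, "y": 0, "z": 0.105, "yaw": 0}

```text
time_s: 18.42
tcp_pos: [0.5485, 0.2777, 0.0516]
ee_rot: [-179.9, -0.1, 177.2]
ft_force: [-0.3, -0.4, -0.0]
width: 0.0374
finger_force: 31.2
```

Call:
play_rows:
  series:
    - {"x": 0, "y": 0, "z": 0.005, "yaw": 0}
    - {"x": 0, "y": 0, "z": 0.01, "yaw": 0}
    - {"x": 0, "y": 0, "z": 0.014, "yaw": 0}
    - {"x": 0, "y": 0, "z": 0.017, "yaw": 0}
    - {"x": 0, "y": 0, "z": 0.017, "yaw": 0}

```text
time_s: 18.83
tcp_pos: [0.5498, 0.2792, 0.0364]
ee_rot: [180.0, 0.0, 177.2]
ft_force: [0.3, -0.6, -0.9]
width: 0.0373
finger_force: 31.2
```

Call:
play_rows:
  series:
    - {"x": 0, "y": 0, "z": 0, "yaw": 0}
    - {"x": 0, "y": 0, "z": 0, "yaw": 0}
    - {"x": 0, "y": 0, "z": 0, "yaw": 0}
    - {"x": 0, "y": 0, "z": 0, "yaw": 0}
    - {"x": 0, "y": 0, "z": 0, "yaw": 0}
  grip: 0.4

```text
time_s: 19.25
tcp_pos: [0.5498, 0.2792, 0.0365]
ee_rot: [180.0, 0.0, 177.2]
ft_force: [0.9, -0.0, -0.4]
width: 0.0514
finger_force: 0.0
```

Call:
play_rows:
  series:
    - {"x": 0, "y": 0, "z": -0.03, "yaw": 0}
    - {"x": 0, "y": 0, "z": -0.07, "yaw": 0}
    - {"x": 0, "y": 0, "z": -0.11, "yaw": 0}
    - {"x": 0.01, "y": -0.02, "z": -0.135, "yaw": 0}
    - {"x": 0.02, "y": -0.05, "z": -0.15, "yaw": 0}

```text
time_s: 19.67
tcp_pos: [0.5282, 0.2324, 0.1894]
ee_rot: [179.8, 0.2, 177.4]
ft_force: [-0.1, -0.8, 0.7]
width: 0.0514
finger_force: 0.0
```

```bash
python3 - <<'E'
from look import *
s=telemetry.observe(); print(s['tcp_pos'],s['width'],s['ee_rot'],s['q'].round(1)); go([.551,-.101,.19],90,s); go([.551,-.101,.19],267,s)
E
```

```text
[0.528 0.232 0.189] 0.05141601050002347 [179.837   0.188 177.406] [-50.8  20.4  25.7 109.8 -11.1  52.   67.8]
  shift [-0.038 -0.332 -0.001] norm 0.334 yaw frac 0.4856
  shift [-0.038 -0.332 -0.001] norm 0.334 yaw frac -0.4977
```

Call:
play_rows:
  series:
    - {"x": -0.004, "y": -0.035, "z": 0, "yaw": 0}
    - {"x": -0.008, "y": -0.07, "z": 0, "yaw": 0}
    - {"x": -0.012, "y": -0.105, "z": 0, "yaw": 0}
    - {"x": -0.016, "y": -0.14, "z": 0, "yaw": 0}
    - {"x": -0.02, "y": -0.175, "z": 0, "yaw": 0}
  grip: 0

```text
time_s: 20.08
tcp_pos: [0.5386, 0.0528, 0.1866]
ee_rot: [180.0, 0.0, 177.2]
ft_force: [0.7, -1.0, 0.1]
width: 0.0855
finger_force: 0.0
```

Call:
play_rows:
  series:
    - {"x": -0.004, "y": -0.035, "z": 0, "yaw": 0}
    - {"x": -0.008, "y": -0.07, "z": 0, "yaw": 0}
    - {"x": -0.012, "y": -0.105, "z": 0, "yaw": 0}
    - {"x": -0.018, "y": -0.155, "z": 0, "yaw": 0}
    - {"x": -0.018, "y": -0.155, "z": 0, "yaw": 0}

```text
time_s: 20.5
tcp_pos: [0.5488, -0.108, 0.1869]
ee_rot: [-179.9, 0.1, 176.9]
ft_force: [-1.4, -0.7, 0.1]
width: 0.0853
finger_force: 0.0
```

```bash
python3 - <<'E'
from look import *
im,c=snap("wrist","w6"); s=telemetry.observe(); print(s['tcp_pos'],s['ee_rot'],s['q'].round(1)); np.save("w6T.npy",c[1]);print(proj(c,[.551,-.101,.028]))
k,P=blob(im,(260,150,390,330),lambda h,s,v:(s<75)&(v>120),'tin',c,.028); print(cv2.boundingRect(k))
go([.551,-.101,.030],177.2,s)
E
```

```text
[ 0.549 -0.107  0.187] [-179.898    0.047  176.847] [-21.5  19.9  31.9 112.3 -13.2  51.4 104. ]
[[330.459 226.661]]
tin ctr [ 550.8 -101.4] size 37.6 37.2 long-axis deg 86.9
(308, 205, 45, 43)
  shift [-0.002  0.007  0.157] norm 0.157 yaw frac -0.002
```

Call:
play_rows:
  series:
    - {"x": -0.001, "y": 0.004, "z": 0.035, "yaw": 0}
    - {"x": -0.001, "y": 0.004, "z": 0.07, "yaw": 0}
    - {"x": -0.001, "y": 0.004, "z": 0.105, "yaw": 0}
    - {"x": -0.001, "y": 0.004, "z": 0.14, "yaw": 0}
    - {"x": -0.001, "y": 0.004, "z": 0.156, "yaw": 0}

```text
time_s: 20.97
tcp_pos: [0.5487, -0.0967, 0.0267]
ee_rot: [-180.0, -0.2, 177.2]
ft_force: [-0.7, 0.6, 1.1]
width: 0.0857
finger_force: 0.0
```

Call:
play_rows:
  series:
    - {"x": 0, "y": 0, "z": 0, "yaw": 0}
    - {"x": 0, "y": 0, "z": 0, "yaw": 0}
    - {"x": 0, "y": 0, "z": 0, "yaw": 0}
    - {"x": 0, "y": 0, "z": 0, "yaw": 0}
    - {"x": 0, "y": 0, "z": 0, "yaw": 0}
  grip: 1
  newtons: 35

```text
time_s: 21.38
tcp_pos: [0.5516, -0.0974, 0.0322]
ee_rot: [180.0, 0.2, 177.2]
ft_force: [-1.4, -0.4, 7.3]
width: 0.0366
finger_force: 34.1
```

Call:
play_rows:
  series:
    - {"x": 0, "y": 0, "z": -0.02, "yaw": 0}
    - {"x": 0, "y": 0, "z": -0.05, "yaw": 0}
    - {"x": 0, "y": 0, "z": -0.08, "yaw": 0}
    - {"x": 0, "y": 0, "z": -0.11, "yaw": 0}
    - {"x": 0, "y": 0, "z": -0.14, "yaw": 0}

```text
time_s: 21.8
tcp_pos: [0.5505, -0.0974, 0.1731]
ee_rot: [180.0, 0.1, 177.2]
ft_force: [0.6, -0.7, 0.1]
width: 0.037
finger_force: 35.3
```

```bash
python3 - <<'E'
from look import *
s=telemetry.observe(); print(s['tcp_pos'],s['width'],s['finger_force'],s['ee_rot']); go([.565,.208,.17],177.2,s)
E
```

```text
[ 0.551 -0.097  0.173] 0.037018107547275886 35.30662000179291 [179.98    0.094 177.213]
  shift [0.    0.306 0.003] norm 0.306 yaw frac 0.0001
```

Call:
play_rows:
  series:
    - {"x": 0, "y": 0.03, "z": 0, "yaw": 0}
    - {"x": 0, "y": 0.06, "z": 0, "yaw": 0}
    - {"x": 0, "y": 0.095, "z": 0, "yaw": 0}
    - {"x": 0, "y": 0.13, "z": 0, "yaw": 0}
    - {"x": 0, "y": 0.165, "z": 0, "yaw": 0}

```text
time_s: 22.22
tcp_pos: [0.5586, 0.0692, 0.1719]
ee_rot: [179.9, 0.1, 177.2]
ft_force: [1.1, 0.2, -0.6]
width: 0.0364
finger_force: 35.4
```

Call:
play_rows:
  series:
    - {"x": 0, "y": 0.03, "z": 0, "yaw": 0}
    - {"x": 0, "y": 0.06, "z": 0, "yaw": 0}
    - {"x": 0, "y": 0.095, "z": 0, "yaw": 0}
    - {"x": 0, "y": 0.125, "z": 0, "yaw": 0}
    - {"x": 0, "y": 0.141, "z": 0, "yaw": 0}

```text
time_s: 22.63
tcp_pos: [0.5651, 0.2128, 0.1716]
ee_rot: [179.9, 0.1, 177.4]
ft_force: [-0.6, -0.1, -0.1]
width: 0.0366
finger_force: 35.4
```

Call:
play_rows:
  series:
    - {"x": 0, "y": 0, "z": 0.025, "yaw": 0}
    - {"x": 0, "y": 0, "z": 0.055, "yaw": 0}
    - {"x": 0, "y": 0, "z": 0.085, "yaw": 0}
    - {"x": 0, "y": 0, "z": 0.105, "yaw": 0}
    - {"x": 0, "y": 0, "z": 0.118, "yaw": 0}

```text
time_s: 23.05
tcp_pos: [0.5648, 0.2079, 0.0512]
ee_rot: [-180.0, -0.0, 177.2]
ft_force: [-0.1, -0.4, 0.0]
width: 0.0362
finger_force: 35.4
```

Call:
play_rows:
  series:
    - {"x": 0, "y": 0, "z": 0.005, "yaw": 0}
    - {"x": 0, "y": 0, "z": 0.01, "yaw": 0}
    - {"x": 0, "y": 0, "z": 0.014, "yaw": 0}
    - {"x": 0, "y": 0, "z": 0.016, "yaw": 0}
    - {"x": 0, "y": 0, "z": 0.016, "yaw": 0}

```text
time_s: 23.47
tcp_pos: [0.566, 0.2085, 0.0381]
ee_rot: [179.9, 0.1, 177.2]
ft_force: [-5.0, -1.4, 13.7]
width: 0.0369
finger_force: 36.9
```

Call:
play_rows:
  series:
    - {"x": 0, "y": 0, "z": 0, "yaw": 0}
    - {"x": 0, "y": 0, "z": 0, "yaw": 0}
    - {"x": 0, "y": 0, "z": 0, "yaw": 0}
    - {"x": 0, "y": 0, "z": 0, "yaw": 0}
    - {"x": 0, "y": 0, "z": 0, "yaw": 0}
  grip: 0.4

```text
time_s: 23.88
tcp_pos: [0.5654, 0.2084, 0.0365]
ee_rot: [180.0, 0.0, 177.2]
ft_force: [0.3, -0.2, 0.1]
width: 0.0514
finger_force: 0.0
```

Call:
play_rows:
  series:
    - {"x": 0, "y": 0, "z": -0.03, "yaw": 0}
    - {"x": 0, "y": 0, "z": -0.07, "yaw": 0}
    - {"x": 0, "y": 0, "z": -0.11, "yaw": 0}
    - {"x": 0.01, "y": -0.02, "z": -0.135, "yaw": 0}
    - {"x": 0.02, "y": -0.05, "z": -0.15, "yaw": 0}

```text
time_s: 24.3
tcp_pos: [0.5439, 0.1615, 0.1893]
ee_rot: [179.9, 0.2, 177.4]
ft_force: [0.7, 0.1, 0.9]
width: 0.0516
finger_force: 0.0
```

```bash
python3 - <<'E'
from look import *
s=telemetry.observe(); print(s['tcp_pos'],s['width'],s['ee_rot'],s['q'].round(1)); go([.445,-.279,.19],199,s)
E
```

```text
[0.544 0.161 0.189] 0.05161828306333551 [179.865   0.193 177.421] [-46.6  19.9  29.2 111.1 -12.3  51.7  76.2]
  shift [ 0.079 -0.444 -0.002] norm 0.451 yaw frac -0.1199
```

Call:
play_rows:
  series:
    - {"x": 0.006, "y": -0.033, "z": 0, "yaw": 0}
    - {"x": 0.012, "y": -0.067, "z": 0, "yaw": 0}
    - {"x": 0.018, "y": -0.1, "z": 0, "yaw": 0}
    - {"x": 0.024, "y": -0.135, "z": 0, "yaw": 0}
    - {"x": 0.03, "y": -0.17, "z": 0, "yaw": 0}
  grip: 0

```text
time_s: 24.72
tcp_pos: [0.5041, -0.0104, 0.1865]
ee_rot: [180.0, 0.0, 177.2]
ft_force: [0.6, -0.6, -0.2]
width: 0.0856
finger_force: 0.0
```

Call:
play_rows:
  series:
    - {"x": 0.006, "y": -0.033, "z": 0, "yaw": -0.025}
    - {"x": 0.012, "y": -0.067, "z": 0, "yaw": -0.05}
    - {"x": 0.018, "y": -0.1, "z": 0, "yaw": -0.075}
    - {"x": 0.024, "y": -0.135, "z": 0, "yaw": -0.1}
    - {"x": 0.03, "y": -0.17, "z": 0, "yaw": -0.119}

```text
time_s: 25.13
tcp_pos: [0.4659, -0.1788, 0.1865]
ee_rot: [180.0, 0.0, -161.1]
ft_force: [1.0, -0.2, -0.6]
width: 0.0858
finger_force: 0.0
```

```bash
python3 - <<'E'
from look import *
s=telemetry.observe(); print(s['tcp_pos'],s['width'],s['ee_rot'],s['q'].round(1)); go([.445,-.279,.19],199,s)
E
```

```text
[ 0.466 -0.179  0.187] 0.08576188110242648 [ 179.996    0.028 -161.1  ] [-15.4  13.9  33.7 119.7 -10.2  49.1 133.1]
  shift [ 0.052 -0.088 -0.003] norm 0.102 yaw frac -0.0006
```

Call:
play_rows:
  series:
    - {"x": 0.015, "y": -0.025, "z": 0, "yaw": 0}
    - {"x": 0.035, "y": -0.055, "z": 0, "yaw": 0}
    - {"x": 0.052, "y": -0.088, "z": 0, "yaw": 0}
    - {"x": 0.052, "y": -0.088, "z": 0, "yaw": 0}
    - {"x": 0.052, "y": -0.088, "z": 0, "yaw": 0}

```text
time_s: 25.55
tcp_pos: [0.4444, -0.2795, 0.1864]
ee_rot: [-180.0, -0.0, -161.6]
ft_force: [-0.3, 1.1, -0.5]
width: 0.0856
finger_force: 0.0
```

```bash
python3 - <<'E'
from look import *
im,c=snap("wrist","w7"); s=telemetry.observe(); print(s['tcp_pos'],s['ee_rot'],s['q'].round(1)); np.save("w7T.npy",c[1])
k,P=blob(im,(230,100,420,340),lambda h,s,v:(s>170)&(h>20)&(h<35),'padlock',c,.02); print(cv2.boundingRect(k))
go([.445,-.279,.030],199,s)
E
```

```text
[ 0.445 -0.278  0.186] [ 179.998   -0.017 -161.462] [ -4.8  17.   35.6 116.6 -12.8  50.1 146.4]
padlock ctr [ 445.2 -280.4] size 35.8 34.5 long-axis deg -70.6
(300, 204, 42, 39)
  shift [ 0.    -0.001  0.156] norm 0.156 yaw frac -0.0026
```

Call:
play_rows:
  series:
    - {"x": 0, "y": -0.001, "z": 0.035, "yaw": 0}
    - {"x": 0, "y": -0.001, "z": 0.07, "yaw": 0}
    - {"x": 0, "y": -0.001, "z": 0.105, "yaw": 0}
    - {"x": 0, "y": -0.001, "z": 0.14, "yaw": 0}
    - {"x": 0, "y": -0.001, "z": 0.157, "yaw": 0}

```text
time_s: 26.02
tcp_pos: [0.4449, -0.2757, 0.0258]
ee_rot: [179.8, -0.1, -161.2]
ft_force: [0.2, 0.5, -0.8]
width: 0.0852
finger_force: 0.0
```

Call:
play_rows:
  series:
    - {"x": 0, "y": 0, "z": 0, "yaw": 0}
    - {"x": 0, "y": 0, "z": 0, "yaw": 0}
    - {"x": 0, "y": 0, "z": 0, "yaw": 0}
    - {"x": 0, "y": 0, "z": 0, "yaw": 0}
    - {"x": 0, "y": 0, "z": 0, "yaw": 0}
  grip: 1
  newtons: 50

```text
time_s: 26.43
tcp_pos: [0.4468, -0.2784, 0.0311]
ee_rot: [-179.9, 0.1, -161.3]
ft_force: [-1.2, 1.6, 8.6]
width: 0.0368
finger_force: 48.9
```

Call:
play_rows:
  series:
    - {"x": 0, "y": 0, "z": -0.02, "yaw": 0}
    - {"x": 0, "y": 0, "z": -0.05, "yaw": 0}
    - {"x": 0, "y": 0, "z": -0.08, "yaw": 0}
    - {"x": 0, "y": 0, "z": -0.11, "yaw": 0}
    - {"x": 0, "y": 0, "z": -0.14, "yaw": 0}

```text
time_s: 26.85
tcp_pos: [0.4457, -0.2781, 0.1719]
ee_rot: [-180.0, 0.1, -161.4]
ft_force: [0.4, -0.2, -0.8]
width: 0.0362
finger_force: 51.6
```

```bash
python3 - <<'E'
from look import *
s=telemetry.observe(); print(s['tcp_pos'],s['width'],s['finger_force'],s['ee_rot']); go([.499,.163,.17],177.2,s)
E
```

```text
[ 0.446 -0.278  0.172] 0.03621592177941538 51.60854995250702 [-179.963    0.072 -161.353]
  shift [-0.192  0.401  0.002] norm 0.444 yaw frac 0.1192
```

Call:
play_rows:
  series:
    - {"x": -0.012, "y": 0.025, "z": 0, "yaw": 0}
    - {"x": -0.026, "y": 0.054, "z": 0, "yaw": 0}
    - {"x": -0.04, "y": 0.084, "z": 0, "yaw": 0}
    - {"x": -0.055, "y": 0.115, "z": 0, "yaw": 0}
    - {"x": -0.07, "y": 0.146, "z": 0, "yaw": 0}

```text
time_s: 27.27
tcp_pos: [0.4655, -0.1159, 0.1706]
ee_rot: [-180.0, 0.1, -161.4]
ft_force: [0.6, 0.0, -1.6]
width: 0.0366
finger_force: 51.6
```

Call:
play_rows:
  series:
    - {"x": -0.014, "y": 0.029, "z": 0, "yaw": 0}
    - {"x": -0.028, "y": 0.058, "z": 0, "yaw": 0}
    - {"x": -0.042, "y": 0.088, "z": 0, "yaw": 0}
    - {"x": -0.056, "y": 0.117, "z": 0, "yaw": 0}
    - {"x": -0.07, "y": 0.146, "z": 0, "yaw": 0}

```text
time_s: 27.68
tcp_pos: [0.4851, 0.045, 0.1706]
ee_rot: [180.0, 0.1, -161.3]
ft_force: [0.6, -0.8, -1.0]
width: 0.0366
finger_force: 51.6
```

Call:
play_rows:
  series:
    - {"x": -0.013, "y": 0.027, "z": 0, "yaw": 0.03}
    - {"x": -0.026, "y": 0.054, "z": 0, "yaw": 0.06}
    - {"x": -0.039, "y": 0.08, "z": 0, "yaw": 0.09}
    - {"x": -0.052, "y": 0.109, "z": 0, "yaw": 0.119}
    - {"x": -0.052, "y": 0.109, "z": 0, "yaw": 0.119}

```text
time_s: 28.1
tcp_pos: [0.4997, 0.1697, 0.1704]
ee_rot: [179.8, 0.1, 177.2]
ft_force: [-0.1, 1.3, -1.4]
width: 0.0367
finger_force: 51.6
```

```bash
python3 - <<'E'
from look import *
s=telemetry.observe(); print(s['tcp_pos'],s['width'],s['ee_rot'],s['q'].round(1)); go([.499,.163,.039],177.2,s)
E
```

```text
[0.5  0.17 0.17] 0.03666135573349763 [179.843   0.102 177.214] [-46.1  17.1  24.4 116.7  -9.6  47.9  70.9]
  shift [ 0.001 -0.007  0.131] norm 0.132 yaw frac 0.0001
```

Call:
play_rows:
  series:
    - {"x": 0, "y": -0.002, "z": 0.02, "yaw": 0}
    - {"x": 0, "y": -0.002, "z": 0.05, "yaw": 0}
    - {"x": 0, "y": -0.002, "z": 0.08, "yaw": 0}
    - {"x": 0, "y": -0.002, "z": 0.105, "yaw": 0}
    - {"x": 0, "y": -0.002, "z": 0.116, "yaw": 0}

```text
time_s: 28.52
tcp_pos: [0.4983, 0.1608, 0.0517]
ee_rot: [-179.9, -0.1, 177.3]
ft_force: [-0.9, -0.9, -1.8]
width: 0.0364
finger_force: 51.6
```

Call:
play_rows:
  series:
    - {"x": 0, "y": 0, "z": 0.005, "yaw": 0}
    - {"x": 0, "y": 0, "z": 0.01, "yaw": 0}
    - {"x": 0, "y": 0, "z": 0.014, "yaw": 0}
    - {"x": 0, "y": 0, "z": 0.016, "yaw": 0}
    - {"x": 0, "y": 0, "z": 0.016, "yaw": 0}

```text
time_s: 28.93
tcp_pos: [0.4997, 0.1612, 0.0379]
ee_rot: [180.0, 0.0, 177.2]
ft_force: [-0.1, 0.2, -1.2]
width: 0.0365
finger_force: 51.6
```

Call:
play_rows:
  series:
    - {"x": 0, "y": 0, "z": 0, "yaw": 0}
    - {"x": 0, "y": 0, "z": 0, "yaw": 0}
    - {"x": 0, "y": 0, "z": 0, "yaw": 0}
    - {"x": 0, "y": 0, "z": 0, "yaw": 0}
    - {"x": 0, "y": 0, "z": 0, "yaw": 0}
  grip: 0.4

```text
time_s: 29.35
tcp_pos: [0.4994, 0.161, 0.0375]
ee_rot: [180.0, 0.0, 177.2]
ft_force: [-0.3, 0.3, 0.5]
width: 0.0512
finger_force: 0.0
```

Call:
play_rows:
  series:
    - {"x": 0, "y": 0, "z": -0.03, "yaw": 0}
    - {"x": 0, "y": 0, "z": -0.07, "yaw": 0}
    - {"x": 0, "y": 0, "z": -0.11, "yaw": 0}
    - {"x": 0, "y": 0, "z": -0.15, "yaw": 0}
    - {"x": 0, "y": 0, "z": -0.19, "yaw": 0}

```text
time_s: 29.77
tcp_pos: [0.499, 0.1606, 0.2293]
ee_rot: [-180.0, -0.0, 177.2]
ft_force: [0.9, 1.2, 1.3]
width: 0.0512
finger_force: 0.0
```

Call:
play_rows:
  series:
    - {"x": 0, "y": 0.015, "z": -0.03, "yaw": 0}
    - {"x": 0, "y": 0.03, "z": -0.06, "yaw": 0}
    - {"x": 0, "y": 0.045, "z": -0.09, "yaw": 0}
    - {"x": 0, "y": 0.06, "z": -0.12, "yaw": 0}
    - {"x": 0, "y": 0.06, "z": -0.12, "yaw": 0}
  grip: 0

```text
time_s: 30.18
tcp_pos: [0.5035, 0.2245, 0.3528]
ee_rot: [179.7, 0.3, 177.4]
ft_force: [-0.0, 0.1, 0.5]
width: 0.0858
finger_force: 0.0
```

```bash
python3 - <<'E'
from look import *
im,c=snap("wrist","w8"); s=telemetry.observe(); print(s['tcp_pos'],s['ee_rot'],s['q'].round(1)); np.save("w8T.npy",c[1])
go([.673,.249,.35],177.2,s)
d=snap("side","s8")[0]
cv2.imwrite("pics/w8v.png",np.hstack([cv2.resize(im,(426,320)),d[60:380,170:470]]))
E
```

```text
[0.503 0.223 0.35 ] [179.82    0.194 177.347] [-53.2   8.2  25.6 102.5  -3.8  69.9  60.8]
  shift [-0.169  0.034  0.001] norm 0.172 yaw frac 0.0008
```

View pics/w8v.png

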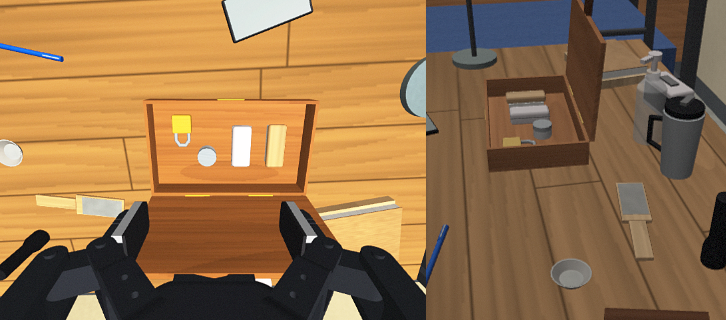

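All four items lie flat in the chest. Next I'll close the lid by regrasping the tab at the known spot.

Call:
play_rows:
  series:
    - {"x": -0.034, "y": 0.007, "z": 0, "yaw": 0}
    - {"x": -0.07, "y": 0.014, "z": 0, "yaw": 0}
    - {"x": -0.105, "y": 0.021, "z": 0, "yaw": 0}
    - {"x": -0.14, "y": 0.028, "z": 0, "yaw": 0}
    - {"x": -0.169, "y": 0.036, "z": 0, "yaw": 0}

```text
time_s: 30.7
tcp_pos: [0.6746, 0.2475, 0.3454]
ee_rot: [-179.9, -0.1, 177.1]
ft_force: [-0.8, 0.4, 1.2]
width: 0.0855
finger_force: 0.0
```

Call:
play_rows:
  series:
    - {"x": 0, "y": 0, "z": 0, "yaw": 0}
    - {"x": 0, "y": 0, "z": 0.02, "yaw": 0}
    - {"x": 0, "y": 0, "z": 0.04, "yaw": 0}
    - {"x": 0, "y": 0, "z": 0.06, "yaw": 0}
    - {"x": 0, "y": 0, "z": 0.06, "yaw": 0}

```text
time_s: 31.12
tcp_pos: [0.6708, 0.2474, 0.282]
ee_rot: [-179.8, -0.4, 177.2]
ft_force: [-0.1, 0.3, -0.5]
width: 0.0853
finger_force: 0.0
```

```bash
python3 - <<'E'
from look import *
im,c=snap("wrist","w9"); s=telemetry.observe(); print(s['tcp_pos'],s['ee_rot'],s['ft_force'],s['q'].round(1))
go([.6735,.2488,.264],177.2,s)
E
```

```text
[0.672 0.248 0.285] [-179.85    -0.247  177.177] [0.223 0.087 0.06 ] [-43.2  29.   26.4  84.9 -13.2  69.5  72.3]
  shift [-0.002  0.001  0.021] norm 0.021 yaw frac -0.0001
```

Call:
play_rows:
  series:
    - {"x": 0, "y": 0.001, "z": 0.008, "yaw": 0}
    - {"x": 0, "y": 0.001, "z": 0.016, "yaw": 0}
    - {"x": 0, "y": 0.001, "z": 0.021, "yaw": 0}
    - {"x": 0, "y": 0.001, "z": 0.021, "yaw": 0}
    - {"x": 0, "y": 0.001, "z": 0.021, "yaw": 0}

```text
time_s: 31.58
tcp_pos: [0.6728, 0.2496, 0.2663]
ee_rot: [-180.0, -0.0, 177.2]
ft_force: [-1.3, -0.3, -0.2]
width: 0.0857
finger_force: 0.0
```

Call:
play_rows:
  series:
    - {"x": 0, "y": 0, "z": 0, "yaw": 0}
    - {"x": 0, "y": 0, "z": 0, "yaw": 0}
    - {"x": 0, "y": 0, "z": 0, "yaw": 0}
    - {"x": 0, "y": 0, "z": 0, "yaw": 0}
    - {"x": 0, "y": 0, "z": 0, "yaw": 0}
  grip: 1
  newtons: 30

```text
time_s: 32.0
tcp_pos: [0.673, 0.2487, 0.2667]
ee_rot: [-179.9, 0.0, 177.2]
ft_force: [-5.6, 7.2, 0.5]
width: 0.0295
finger_force: 31.1
```

Call:
play_rows:
  series:
    - {"x": 0, "y": 0, "z": 0, "yaw": 0}
    - {"x": 0, "y": 0, "z": 0, "yaw": 0}
    - {"x": 0, "y": 0, "z": 0, "yaw": 0}
    - {"x": 0, "y": 0, "z": 0, "yaw": 0}
    - {"x": 0, "y": 0, "z": 0, "yaw": 0}

```text
time_s: 32.42
tcp_pos: [0.6729, 0.2489, 0.2667]
ee_rot: [-180.0, -0.0, 177.2]
ft_force: [-2.9, -4.5, 4.6]
width: 0.0296
finger_force: 31.7
```

```bash
python3 - <<'E'
import numpy as np
f=lambda q:np.array([-.214*np.cos(q)+.006*np.sin(q),.214*np.sin(q)+.006*np.cos(q)])
qs=np.r_[np.linspace(1.65,.25,26),np.linspace(.25,0,11)[1:]]
for i in range(7):
    b=f(qs[5*i])
    print(i,[tuple(float(v) for v in (-(f(qs[5*i+j])-b)).round(3)) for j in range(1,6)])
E
```

```text
0 [(0.012, -0.001), (0.024, -0.001), (0.036, -0.001), (0.048, 0.0), (0.06, 0.002)]
1 [(0.012, 0.002), (0.023, 0.005), (0.035, 0.009), (0.046, 0.013), (0.057, 0.018)]
2 [(0.011, 0.006), (0.021, 0.012), (0.031, 0.018), (0.04, 0.026), (0.05, 0.033)]
3 [(0.009, 0.008), (0.017, 0.017), (0.025, 0.026), (0.032, 0.036), (0.038, 0.046)]
4 [(0.006, 0.01), (0.012, 0.021), (0.016, 0.032), (0.021, 0.043), (0.024, 0.055)]
5 [(0.001, 0.005), (0.003, 0.01), (0.004, 0.016), (0.005, 0.021), (0.006, 0.026)]
6 [(0.001, 0.005), (0.001, 0.011), (0.002, 0.016), (0.002, 0.021), (0.002, 0.027)]
```

Call:
play_rows:
  series:
    - {"x": 0.012, "y": 0, "z": -0.001, "yaw": 0}
    - {"x": 0.024, "y": 0, "z": -0.001, "yaw": 0}
    - {"x": 0.036, "y": 0, "z": -0.001, "yaw": 0}
    - {"x": 0.048, "y": 0, "z": 0, "yaw": 0}
    - {"x": 0.06, "y": 0, "z": 0.002, "yaw": 0}

```text
time_s: 32.83
tcp_pos: [0.6135, 0.2518, 0.2653]
ee_rot: [180.0, 0.1, 177.2]
ft_force: [2.9, -4.1, 6.9]
width: 0.0296
finger_force: 32.5
```

Call:
play_rows:
  series:
    - {"x": 0.012, "y": 0, "z": 0.002, "yaw": 0}
    - {"x": 0.023, "y": 0, "z": 0.005, "yaw": 0}
    - {"x": 0.035, "y": 0, "z": 0.009, "yaw": 0}
    - {"x": 0.046, "y": 0, "z": 0.013, "yaw": 0}
    - {"x": 0.057, "y": 0, "z": 0.018, "yaw": 0}

```text
time_s: 33.25
tcp_pos: [0.5563, 0.2545, 0.2472]
ee_rot: [180.0, 0.1, 177.2]
ft_force: [0.2, -5.3, 6.9]
width: 0.0294
finger_force: 32.3
```

Call:
play_rows:
  series:
    - {"x": 0.011, "y": 0, "z": 0.006, "yaw": 0}
    - {"x": 0.021, "y": 0, "z": 0.012, "yaw": 0}
    - {"x": 0.031, "y": 0, "z": 0.018, "yaw": 0}
    - {"x": 0.04, "y": 0, "z": 0.026, "yaw": 0}
    - {"x": 0.05, "y": 0, "z": 0.033, "yaw": 0}

```text
time_s: 33.67
tcp_pos: [0.5062, 0.2569, 0.2135]
ee_rot: [-180.0, 0.1, 177.2]
ft_force: [7.7, -3.9, -4.9]
width: 0.0293
finger_force: 30.2
```

Call:
play_rows:
  series:
    - {"x": 0.009, "y": 0, "z": 0.008, "yaw": 0}
    - {"x": 0.017, "y": 0, "z": 0.017, "yaw": 0}
    - {"x": 0.025, "y": 0, "z": 0.026, "yaw": 0}
    - {"x": 0.032, "y": 0, "z": 0.036, "yaw": 0}
    - {"x": 0.038, "y": 0, "z": 0.046, "yaw": 0}

```text
time_s: 34.08
tcp_pos: [0.4671, 0.2588, 0.167]
ee_rot: [-180.0, -0.1, 177.2]
ft_force: [-6.0, -6.5, 6.5]
width: 0.0294
finger_force: 29.8
```

Call:
play_rows:
  series:
    - {"x": 0.006, "y": 0, "z": 0.01, "yaw": 0}
    - {"x": 0.012, "y": 0, "z": 0.021, "yaw": 0}
    - {"x": 0.016, "y": 0, "z": 0.032, "yaw": 0}
    - {"x": 0.021, "y": 0, "z": 0.043, "yaw": 0}
    - {"x": 0.024, "y": 0, "z": 0.055, "yaw": 0}

```text
time_s: 34.5
tcp_pos: [0.4431, 0.2599, 0.1118]
ee_rot: [-179.9, -0.1, 177.2]
ft_force: [-6.5, -5.6, 4.4]
width: 0.0298
finger_force: 29.7
```

Call:
play_rows:
  series:
    - {"x": 0.001, "y": 0, "z": 0.005, "yaw": 0}
    - {"x": 0.003, "y": 0, "z": 0.01, "yaw": 0}
    - {"x": 0.004, "y": 0, "z": 0.015, "yaw": 0}
    - {"x": 0.005, "y": 0, "z": 0.02, "yaw": 0}
    - {"x": 0.006, "y": 0, "z": 0.024, "yaw": 0}

```text
time_s: 34.92
tcp_pos: [0.4378, 0.2602, 0.0879]
ee_rot: [-179.9, -0.0, 177.2]
ft_force: [-0.8, -6.0, 2.5]
width: 0.0296
finger_force: 29.7
```

Call:
play_rows:
  series:
    - {"x": 0.001, "y": 0, "z": 0.004, "yaw": 0}
    - {"x": 0.001, "y": 0, "z": 0.008, "yaw": 0}
    - {"x": 0.001, "y": 0, "z": 0.012, "yaw": 0}
    - {"x": 0.001, "y": 0, "z": 0.016, "yaw": 0}
    - {"x": 0.001, "y": 0, "z": 0.019, "yaw": 0}

```text
time_s: 35.33
tcp_pos: [0.4358, 0.2603, 0.0687]
ee_rot: [-179.9, -0.1, 177.2]
ft_force: [-8.4, -5.1, 2.6]
width: 0.0294
finger_force: 29.7
```

Call:
play_rows:
  series:
    - {"x": 0, "y": 0, "z": 0.002, "yaw": 0}
    - {"x": 0, "y": 0, "z": 0.004, "yaw": 0}
    - {"x": 0, "y": 0, "z": 0.006, "yaw": 0}
    - {"x": 0, "y": 0, "z": 0.007, "yaw": 0}
    - {"x": 0, "y": 0, "z": 0.008, "yaw": 0}

```text
time_s: 35.75
tcp_pos: [0.4356, 0.2603, 0.0608]
ee_rot: [-179.9, -0.2, 177.2]
ft_force: [-8.4, -4.5, 2.5]
width: 0.0295
finger_force: 29.7
```

Call:
play_rows:
  series:
    - {"x": 0, "y": 0, "z": 0.001, "yaw": 0}
    - {"x": 0, "y": 0, "z": 0.002, "yaw": 0}
    - {"x": 0, "y": 0, "z": 0.002, "yaw": 0}
    - {"x": 0, "y": 0, "z": 0.002, "yaw": 0}
    - {"x": 0, "y": 0, "z": 0.002, "yaw": 0}

```text
time_s: 36.17
tcp_pos: [0.4356, 0.2603, 0.0588]
ee_rot: [-179.9, -0.2, 177.2]
ft_force: [-7.6, -4.2, -0.9]
width: 0.0293
finger_force: 29.7
```

Call:
play_rows:
  series:
    - {"x": 0, "y": 0, "z": 0.001, "yaw": 0}
    - {"x": 0, "y": 0, "z": 0.001, "yaw": 0}
    - {"x": 0, "y": 0, "z": 0.002, "yaw": 0}
    - {"x": 0, "y": 0, "z": 0.002, "yaw": 0}
    - {"x": 0, "y": 0, "z": 0.002, "yaw": 0}

```text
time_s: 36.58
tcp_pos: [0.4359, 0.2603, 0.0577]
ee_rot: [-179.9, -0.2, 177.2]
ft_force: [-12.5, -7.9, 24.1]
width: 0.0293
finger_force: 33.1
```

Call:
play_rows:
  series:
    - {"x": 0, "y": 0, "z": 0.001, "yaw": 0}
    - {"x": 0, "y": 0, "z": 0.001, "yaw": 0}
    - {"x": 0, "y": 0, "z": 0.001, "yaw": 0}
    - {"x": 0, "y": 0, "z": 0.001, "yaw": 0}
    - {"x": 0, "y": 0, "z": 0.001, "yaw": 0}

```text
time_s: 37.0
tcp_pos: [0.4361, 0.2603, 0.0572]
ee_rot: [-180.0, -0.1, 177.2]
ft_force: [-14.7, -10.8, 36.9]
width: 0.0298
finger_force: 34.8
```

The lid is shut on the rim. I'll relieve the press, release and rise.

Call:
play_rows:
  series:
    - {"x": 0, "y": 0, "z": -0.001, "yaw": 0}
    - {"x": 0, "y": 0, "z": -0.002, "yaw": 0}
    - {"x": 0, "y": 0, "z": -0.003, "yaw": 0}
    - {"x": 0, "y": 0, "z": -0.003, "yaw": 0}
    - {"x": 0, "y": 0, "z": -0.003, "yaw": 0}

```text
time_s: 37.42
tcp_pos: [0.4361, 0.2603, 0.059]
ee_rot: [-179.9, -0.1, 177.2]
ft_force: [-4.9, -5.0, 0.5]
width: 0.0295
finger_force: 30.7
```

Call:
play_rows:
  series:
    - {"x": 0, "y": 0, "z": 0, "yaw": 0}
    - {"x": 0, "y": 0, "z": 0, "yaw": 0}
    - {"x": 0, "y": 0, "z": 0, "yaw": 0}
    - {"x": 0, "y": 0, "z": 0, "yaw": 0}
    - {"x": 0, "y": 0, "z": 0, "yaw": 0}
  grip: 0

```text
time_s: 37.83
tcp_pos: [0.4373, 0.2613, 0.0594]
ee_rot: [180.0, 0.0, 177.2]
ft_force: [-0.7, -0.3, 0.2]
width: 0.0852
finger_force: 0.0
```

Call:
play_rows:
  series:
    - {"x": 0, "y": 0, "z": -0.03, "yaw": 0}
    - {"x": 0, "y": 0, "z": -0.07, "yaw": 0}
    - {"x": 0, "y": 0, "z": -0.11, "yaw": 0}
    - {"x": 0, "y": 0, "z": -0.15, "yaw": 0}
    - {"x": 0, "y": 0, "z": -0.19, "yaw": 0}

```text
time_s: 38.25
tcp_pos: [0.4369, 0.2607, 0.2514]
ee_rot: [-180.0, 0.0, 177.2]
ft_force: [0.6, 1.6, 0.4]
width: 0.0854
finger_force: 0.0
```

Call:
play_rows:
  series:
    - {"x": -0.01, "y": -0.033, "z": -0.02, "yaw": 0.035}
    - {"x": -0.02, "y": -0.066, "z": -0.04, "yaw": 0.07}
    - {"x": -0.03, "y": -0.1, "z": -0.06, "yaw": 0.105}
    - {"x": -0.04, "y": -0.133, "z": -0.075, "yaw": 0.14}
    - {"x": -0.05, "y": -0.166, "z": -0.075, "yaw": 0.175}

```text
time_s: 38.67
tcp_pos: [0.4802, 0.0914, 0.3273]
ee_rot: [179.8, 0.1, 145.4]
ft_force: [1.5, 1.0, 0.7]
width: 0.0853
finger_force: 0.0
```

```bash
python3 - <<'E'
from look import *
s=telemetry.observe(); print(s['tcp_pos'],s['ee_rot'],s['q'].round(1)); go([.64,-.20,.33],80,s)
c=(cam("wrist")[0],np.load("w2T.npy")); print('torch',cast(c,[(207,277)],0),cast(c,[(182,312)],.12))
c=(cam("wrist")[0],np.load("w3T.npy"))
E
```

```text
[0.48  0.091 0.327] [179.751   0.079 145.407] [-53.3   1.8  36.5 111.7  -1.3  66.6  39.1]
  shift [-0.297 -0.149 -0.003] norm 0.332 yaw frac 0.3634
torch [[ 0.764 -0.213  0.   ]] [[ 0.762 -0.209  0.12 ]]
```

Call:
play_rows:
  series:
    - {"x": -0.03, "y": -0.015, "z": 0, "yaw": 0.036}
    - {"x": -0.06, "y": -0.03, "z": 0, "yaw": 0.072}
    - {"x": -0.09, "y": -0.045, "z": 0, "yaw": 0.108}
    - {"x": -0.12, "y": -0.06, "z": 0, "yaw": 0.144}
    - {"x": -0.15, "y": -0.075, "z": 0, "yaw": 0.18}

```text
time_s: 39.08
tcp_pos: [0.5613, -0.0551, 0.3246]
ee_rot: [179.9, -0.0, 113.0]
ft_force: [0.3, 1.4, -0.5]
width: 0.0855
finger_force: 0.0
```

```bash
python3 - <<'E'
from look import *
s=telemetry.observe(); print(s['tcp_pos'],s['ee_rot'],s['q'].round(1)); go([.64,-.20,.33],80,s)
E
```

```text
[ 0.561 -0.055  0.325] [179.95   -0.001 113.028] [-40.2  13.3  47.1 103.5 -10.5  67.6  33.2]
  shift [-0.164  0.016 -0.005] norm 0.165 yaw frac 0.1835
```

Call:
play_rows:
  series:
    - {"x": -0.04, "y": 0.004, "z": 0, "yaw": 0.037}
    - {"x": -0.08, "y": 0.008, "z": 0, "yaw": 0.074}
    - {"x": -0.12, "y": 0.012, "z": 0, "yaw": 0.111}
    - {"x": -0.164, "y": 0.016, "z": 0, "yaw": 0.148}
    - {"x": -0.164, "y": 0.016, "z": 0, "yaw": 0.184}

```text
time_s: 39.5
tcp_pos: [0.6409, -0.2054, 0.3239]
ee_rot: [180.0, 0.2, 79.5]
ft_force: [0.7, -0.5, -0.3]
width: 0.0853
finger_force: 0.0
```

Call:
play_rows:
  series:
    - {"x": 0, "y": 0, "z": 0, "yaw": 0}
    - {"x": 0, "y": 0, "z": 0, "yaw": 0}
    - {"x": 0, "y": 0, "z": 0, "yaw": 0}
    - {"x": 0, "y": 0, "z": 0, "yaw": 0}
    - {"x": 0, "y": 0, "z": 0, "yaw": 0}

```text
time_s: 39.92
tcp_pos: [0.6404, -0.1965, 0.3247]
ee_rot: [180.0, -0.1, 80.4]
ft_force: [-0.2, -0.2, 1.6]
width: 0.0846
finger_force: 0.0
```

```bash
python3 - <<'E'
from look import *
im,c=snap("wrist","w10"); s=telemetry.observe(); print(s['tcp_pos'],s['ee_rot'],s['q'].round(1)); np.save("w10T.npy",c[1])
E
```

```text
[ 0.64  -0.197  0.325] [179.968  -0.049  80.349] [-24.4  28.7  53.   89.9 -23.6  73.3  22.5]
```

View pics/w10.png

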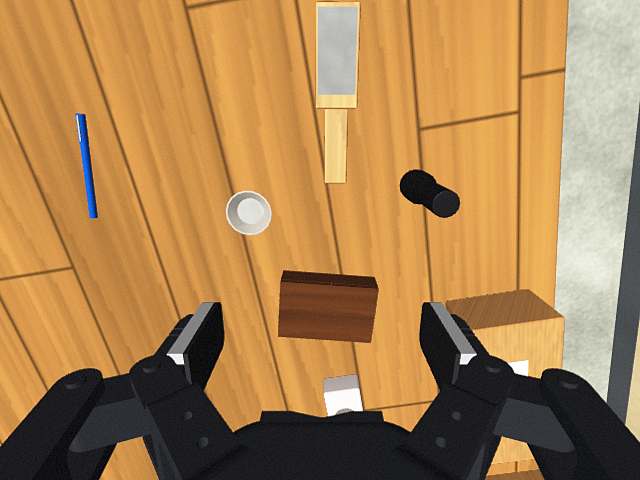

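Wrist view: the file lies with its handle bottom at (335,182) and its tip at the top. The holder top has corners (282,283), (377,288), (371,342) and (278,336). Torch base is at (415,185). The +y face shows no slot, so the mouth is at the robot side; I'll check that in the w2 crop.

```bash
python3 - <<'E'
from look import *
im=cv2.imread("pics/w10.png"); c=(cam("wrist")[0],np.load("w10T.npy")); s=telemetry.observe()
blob(im,(315,110,360,195),lambda h,s,v:(s<135)&(v>150),'handle',c,.008)
blob(im,(305,0,370,108),lambda h,s,v:(s<75),'abr',c,.008)
k,P=blob(im,(265,260,390,350),lambda h,s,v:(v<112),'holder all',c,.038)
for box,f,n in (((265,260,390,350),lambda h,s,v:(v<112)&(v>65),'holder top'),):
    k,P=blob(im,box,f,n,c,.038)
    ap=cv2.approxPolyDP(k,6,True).reshape(-1,2); print(ap.tolist(),cast(c,ap,.038)[:,:2].round(3).tolist())
h=cast(c,[(282,283),(377,288),(371,342),(278,336)],.038)[:,:2]; print(h, [np.linalg.norm(h[i]-h[i-1]).round(3) for i in range(4)],h.mean(0), np.degrees(np.arctan2(*(h[1]-h[0])[::-1])),np.degrees(np.arctan2(*(h[2]-h[3])[::-1])))
print('file end/width', cast(c,[(326,182),(346,182),(317,107),(357,107),(317,2),(359,3)],.008)[:,:2])
a=cv2.resize(im[255:355,260:390],None,fx=3.5,fy=3.5); w4=cv2.imread("pics/w2.png")[135:255,50:150]
cv2.imwrite("pics/w10v.png",np.hstack([a,cv2.resize(w4,(300,350))]))
E
```

```text
handle ctr [ 666.4 -145.6] size 86.4 25.7 long-axis deg 80.6
abr ctr [684.6 -41.4] size 89.8 43.5 long-axis deg 80.2
holder all ctr [ 618.2 -363.8] size 128.2 24.0 long-axis deg -13.0
holder top ctr [ 618.2 -363.8] size 128.2 24.0 long-axis deg -13.0
[[279, 310], [279, 321], [371, 328], [373, 321]] [[0.558, -0.341], [0.554, -0.358], [0.677, -0.389], [0.681, -0.379]]
[[ 0.57  -0.302]
 [ 0.692 -0.33 ]
 [ 0.674 -0.412]
 [ 0.548 -0.381]] [np.float64(0.081), np.float64(0.125), np.float64(0.083), np.float64(0.13)] [ 0.621 -0.356] -12.927323171132723 -13.897059854765084
file end/width [[ 0.648 -0.186]
 [ 0.673 -0.191]
 [ 0.652 -0.096]
 [ 0.699 -0.104]
 [ 0.67   0.01 ]
 [ 0.716  0.002]]
```

View pics/w10v.png

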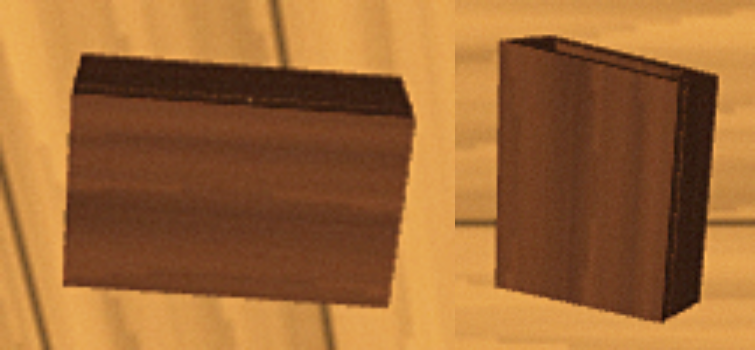

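```bash
python3 - <<'E'
from look import *
s=telemetry.observe(); go([.6665,-.152,.027],80.4,s)
E
```

```text
shift [0.048 0.018 0.298] norm 0.302 yaw frac -0.0003
```

Call:
play_rows:
  series:
    - {"x": 0.015, "y": 0.006, "z": 0.03, "yaw": 0}
    - {"x": 0.03, "y": 0.012, "z": 0.065, "yaw": 0}
    - {"x": 0.048, "y": 0.018, "z": 0.1, "yaw": 0}
    - {"x": 0.048, "y": 0.018, "z": 0.135, "yaw": 0}
    - {"x": 0.048, "y": 0.018, "z": 0.15, "yaw": 0}
  grip: 0.3

```text
time_s: 40.38
tcp_pos: [0.6652, -0.1508, 0.1701]
ee_rot: [-179.7, -0.0, 80.4]
ft_force: [-0.2, 0.2, -0.1]
width: 0.0601
finger_force: 0.0
```

Call:
play_rows:
  series:
    - {"x": 0, "y": 0, "z": 0, "yaw": 0}
    - {"x": 0, "y": 0, "z": 0, "yaw": 0}
    - {"x": 0, "y": 0, "z": 0, "yaw": 0}
    - {"x": 0, "y": 0, "z": 0, "yaw": 0}
    - {"x": 0, "y": 0, "z": 0, "yaw": 0}

```text
time_s: 40.8
tcp_pos: [0.6669, -0.1541, 0.1762]
ee_rot: [179.9, -0.0, 80.2]
ft_force: [0.8, -0.1, 0.7]
width: 0.0597
finger_force: 0.0
```

```bash
python3 - <<'E'
from look import *
im,c=snap("wrist","w11"); s=telemetry.observe(); print(s['tcp_pos'],s['ee_rot'],s['q'].round(1)); np.save("w11T.npy",c[1])
p=proj(c,[[.668,-.144,.008],[.6605,-.1885,.008]]); print(p)
k,P=blob(im,(270,150,380,330),lambda h,s,v:(s<135)&(v>150),'handle',c,.008); print(cv2.boundingRect(k))
go([.6665,-.152,.027],80.4,s)
E
```

```text
[ 0.667 -0.154  0.176] [179.889  -0.021  80.192] [-24.   37.3  47.   96.6 -30.9  59.8  23.4]
[[320.463 210.016]
 [320.737 258.516]]
handle ctr [ 666.3 -144.4] size 87.9 26.3 long-axis deg 80.1
(303, 159, 32, 100)
  shift [ 0.002 -0.001  0.149] norm 0.149 yaw frac -0.0012
```

Call:
play_rows:
  series:
    - {"x": 0.002, "y": -0.002, "z": 0.035, "yaw": 0}
    - {"x": 0.002, "y": -0.002, "z": 0.07, "yaw": 0}
    - {"x": 0.002, "y": -0.002, "z": 0.105, "yaw": 0}
    - {"x": 0.002, "y": -0.002, "z": 0.135, "yaw": 0}
    - {"x": 0.002, "y": -0.002, "z": 0.149, "yaw": 0}

```text
time_s: 41.27
tcp_pos: [0.6633, -0.1507, 0.0222]
ee_rot: [-179.8, -0.0, 80.2]
ft_force: [-1.4, 0.2, -0.5]
width: 0.0599
finger_force: 0.0
```

Call:
play_rows:
  series:
    - {"x": 0, "y": 0, "z": 0, "yaw": 0}
    - {"x": 0, "y": 0, "z": 0, "yaw": 0}
    - {"x": 0, "y": 0, "z": 0, "yaw": 0}
    - {"x": 0, "y": 0, "z": 0, "yaw": 0}
    - {"x": 0, "y": 0, "z": 0, "yaw": 0}
  grip: 1
  newtons: 70

```text
time_s: 41.68
tcp_pos: [0.6658, -0.1518, 0.0277]
ee_rot: [179.8, 0.0, 80.2]
ft_force: [-1.3, -2.0, 9.0]
width: 0.0241
finger_force: 69.2
```

Call:
play_rows:
  series:
    - {"x": 0, "y": 0, "z": -0.01, "yaw": 0}
    - {"x": 0, "y": 0, "z": -0.03, "yaw": 0}
    - {"x": 0, "y": 0, "z": -0.06, "yaw": 0}
    - {"x": 0, "y": 0, "z": -0.09, "yaw": 0}
    - {"x": 0, "y": 0, "z": -0.12, "yaw": 0}

```text
time_s: 42.1
tcp_pos: [0.6646, -0.1514, 0.1482]
ee_rot: [179.9, -0.0, 80.2]
ft_force: [1.0, -0.6, -1.0]
width: 0.0241
finger_force: 68.8
```

```bash
python3 - <<'E'
from look import *
im,c=snap("wrist","w12"); d=snap("side","s12")[0];s=telemetry.observe(); print(s['tcp_pos'],s['ee_rot'],s['width'],s['finger_force']); np.save("w12T.npy",c[1])
cv2.imwrite("pics/w12v.png",np.hstack([cv2.resize(im,(400,300)),d[130:430,300:600]]))
E
```

```text
[ 0.667 -0.152  0.152] [179.548  -0.036  80.183] 0.023777077620726145 68.81883502006531
```

View pics/w12v.png

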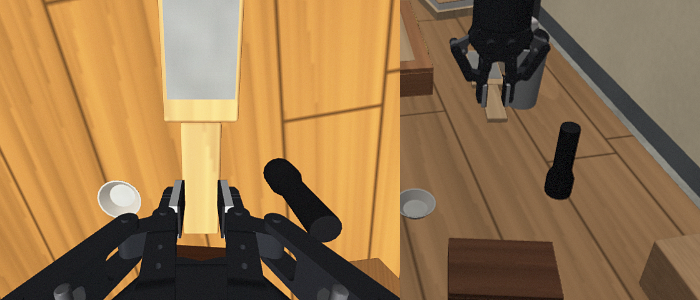

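The file is held at the handle's mid-part, straight between the pads. I'll check it is level (known 50 mm width gives depth at two rows) and compute the insertion poses.

```bash
python3 - <<'E'
from look import *
im=cv2.imread("pics/w12.png"); info=eyes.camera_info("wrist"); K=info['K']; M=info['tool_from_camera']
g=cv2.GaussianBlur(im,(3,3),0).astype(float)
for r in (15,30,60,100,140,170,185):
    row=np.abs(np.diff(g[r].sum(1))); 
    e=[int(np.argmax(row[235:290])+235),int(np.argmax(row[360:415])+360)]
    w=e[1]-e[0]; d=K[0,0]*.050/w   # axial depth
    pts=[(M@np.r_[np.linalg.solve(K,[u,r,1])*d*[1,-1,-1],1])[:3] for u in e]
    print(r,e,w,(sum(pts)/2).round(4))
s=telemetry.observe()
e=np.array([np.cos(np.radians(-13.6)),np.sin(np.radians(-13.6))]); mouth=np.array([.5578,-.3407])
for n,t in(('pre',-.03),('in',.02),('home',.12)):
    P=mouth+e*(t-.162); print(n,P,np.hypot(*P)); go([*P,.047],-13.6,s)
E
```

```text
15 [253, 387] 134 [ 0.119 -0.001  0.026]
30 [254, 387] 133 [ 0.114 -0.     0.026]
60 [255, 385] 130 [ 0.104 -0.001  0.025]
100 [257, 383] 126 [ 0.089 -0.001  0.025]
140 [259, 381] 122 [ 0.074 -0.001  0.025]
170 [261, 379] 118 [ 0.062 -0.001  0.026]
185 [262, 379] 117 [ 0.056 -0.001  0.025]
pre [ 0.371 -0.296] 0.4744771739527646
  shift [-0.192 -0.268  0.103] norm 0.345 yaw frac 0.521
in [ 0.42  -0.307] 0.5202459658737187
  shift [-0.195 -0.218  0.103] norm 0.31 yaw frac 0.521
home [ 0.517 -0.331] 0.6137673971621754
  shift [-0.202 -0.118  0.104] norm 0.256 yaw frac 0.521
```

Call:
play_rows:
  series:
    - {"x": -0.012, "y": -0.018, "z": -0.012, "yaw": 0.036}
    - {"x": -0.025, "y": -0.036, "z": -0.024, "yaw": 0.072}
    - {"x": -0.038, "y": -0.054, "z": -0.036, "yaw": 0.108}
    - {"x": -0.051, "y": -0.072, "z": -0.048, "yaw": 0.144}
    - {"x": -0.064, "y": -0.09, "z": -0.05, "yaw": 0.18}

```text
time_s: 42.62
tcp_pos: [0.5647, -0.1997, 0.1978]
ee_rot: [179.9, -0.1, 47.5]
ft_force: [-0.4, 0.0, -0.9]
width: 0.024
finger_force: 68.9
```

```bash
python3 - <<'E'
from look import *
s=telemetry.observe(); print(s['tcp_pos'],s['ee_rot'],s['q'].round(1)); go([.375,-.297,.12],-13.6,s)
E
```

```text
[ 0.565 -0.2    0.198] [179.891  -0.137  47.467] [-29.6  32.4  59.7 107.6 -32.8  59.    1.5]
  shift [-0.2   -0.074  0.077] norm 0.227 yaw frac 0.3393
```

Call:
play_rows:
  series:
    - {"x": -0.02, "y": -0.007, "z": 0, "yaw": 0.034}
    - {"x": -0.04, "y": -0.014, "z": 0, "yaw": 0.068}
    - {"x": -0.06, "y": -0.021, "z": 0, "yaw": 0.102}
    - {"x": -0.08, "y": -0.028, "z": 0, "yaw": 0.136}
    - {"x": -0.1, "y": -0.037, "z": 0, "yaw": 0.17}

```text
time_s: 43.03
tcp_pos: [0.4698, -0.2486, 0.196]
ee_rot: [-180.0, -0.1, 16.9]
ft_force: [-0.2, -0.7, -0.7]
width: 0.0242
finger_force: 68.8
```

```bash
python3 - <<'E'
from look import *
s=telemetry.observe(); print(s['tcp_pos'],s['ee_rot'],s['q'].round(1)); go([.375,-.297,.12],-13.6,s)
E
```

```text
[ 0.47  -0.249  0.196] [-179.988   -0.091   16.9  ] [-31.8  31.5  71.2 116.3 -35.8  58.1 -15.8]
  shift [-0.105  0.019  0.076] norm 0.131 yaw frac 0.1694
```

Call:
play_rows:
  series:
    - {"x": 0, "y": 0, "z": 0.015, "yaw": 0}
    - {"x": 0, "y": 0, "z": 0.03, "yaw": 0}
    - {"x": 0, "y": 0, "z": 0.05, "yaw": 0}
    - {"x": 0, "y": 0, "z": 0.07, "yaw": 0}
    - {"x": 0, "y": 0, "z": 0.076, "yaw": 0}

```text
time_s: 43.45
tcp_pos: [0.4698, -0.2475, 0.1179]
ee_rot: [-179.9, 0.0, 17.2]
ft_force: [-0.5, 0.7, -1.5]
width: 0.0238
finger_force: 68.9
```

```bash
python3 - <<'E'
from look import *
s=telemetry.observe(); print(s['tcp_pos'],s['ee_rot'],s['q'].round(1)); go([.375,-.297,.12],-13.6,s)
E
```

```text
[ 0.47  -0.248  0.118] [-179.909    0.044   17.208] [-25.3  36.3  62.3 119.5 -42.8  50.6 -10.6]
  shift [-0.105  0.019 -0.002] norm 0.107 yaw frac 0.1712
```

Call:
play_rows:
  series:
    - {"x": -0.01, "y": 0.001, "z": 0, "yaw": 0.017}
    - {"x": -0.02, "y": 0.003, "z": 0, "yaw": 0.034}
    - {"x": -0.03, "y": 0.005, "z": 0, "yaw": 0.051}
    - {"x": -0.04, "y": 0.007, "z": 0, "yaw": 0.068}
    - {"x": -0.05, "y": 0.009, "z": 0, "yaw": 0.085}

```text
time_s: 43.87
tcp_pos: [0.4252, -0.2719, 0.1202]
ee_rot: [-180.0, -0.1, 1.7]
ft_force: [-0.0, -0.6, -0.8]
width: 0.0244
finger_force: 68.9
```

```bash
python3 - <<'E'
from look import *
s=telemetry.observe(); print(s['tcp_pos'],s['ee_rot'],s['q'].round(1)); go([.375,-.297,.12],-13.6,s)
E
```

```text
[ 0.425 -0.272  0.12 ] [-179.99    -0.068    1.732] [-24.6  36.6  67.2 122.9 -45.2  50.9 -18.2]
  shift [-0.051  0.024  0.   ] norm 0.056 yaw frac 0.0852
```

```bash
python3 - <<'E'
from look import *
s=telemetry.observe(); go([.387,-.2995,.12],-13.6,s)
E
```

```text
shift [-0.039  0.026  0.   ] norm 0.047 yaw frac 0.0852
```

Call:
play_rows:
  series:
    - {"x": -0.008, "y": 0.005, "z": 0, "yaw": 0.017}
    - {"x": -0.016, "y": 0.01, "z": 0, "yaw": 0.034}
    - {"x": -0.024, "y": 0.016, "z": 0, "yaw": 0.051}
    - {"x": -0.032, "y": 0.021, "z": 0, "yaw": 0.068}
    - {"x": -0.039, "y": 0.026, "z": 0, "yaw": 0.085}

```text
time_s: 44.28
tcp_pos: [0.3866, -0.2994, 0.1197]
ee_rot: [-180.0, -0.0, -13.7]
ft_force: [0.5, 0.4, 0.3]
width: 0.0237
finger_force: 68.9
```

```bash
python3 - <<'E'
from look import *
s=telemetry.observe(); print(s['tcp_pos'],s['ee_rot'],s['q'].round(1)); go([.387,-.2995,.0475],-13.6,s)
E
```

```text
[ 0.387 -0.299  0.12 ] [-179.99    -0.029  -13.664] [-22.   38.1  70.8 124.8 -47.8  52.  -25.4]
  shift [0.    0.    0.072] norm 0.072 yaw frac -0.0004
```

Call:
play_rows:
  series:
    - {"x": 0, "y": 0, "z": 0.01, "yaw": 0}
    - {"x": 0, "y": 0, "z": 0.02, "yaw": 0}
    - {"x": 0, "y": 0, "z": 0.03, "yaw": 0}
    - {"x": 0, "y": 0, "z": 0.04, "yaw": 0}
    - {"x": 0, "y": 0, "z": 0.042, "yaw": 0}

```text
time_s: 44.7
tcp_pos: [0.387, -0.2981, 0.0754]
ee_rot: [-180.0, 0.1, -13.3]
ft_force: [-0.8, 0.6, -0.5]
width: 0.0241
finger_force: 68.9
```

```bash
python3 - <<'E'
from look import *
im,c=snap("wrist","w13");d=snap("side","s13")[0]; s=telemetry.observe(); print(s['tcp_pos'],s['ee_rot'],s['q'].round(1)); np.save("w13T.npy",c[1])
cv2.imwrite("pics/w13v.png",np.hstack([cv2.resize(im[0:240],(640,240)),np.zeros((240,10,3),np.uint8)]) if 0 else np.vstack([im[0:260,100:540],cv2.resize(d[340:460,210:480],(440,195))]))
E
```

```text
[ 0.387 -0.299  0.077] [-179.98     0.07   -13.363] [-17.9  40.5  64.6 126.1 -52.5  47.7 -22.1]
```

View pics/w13v.png

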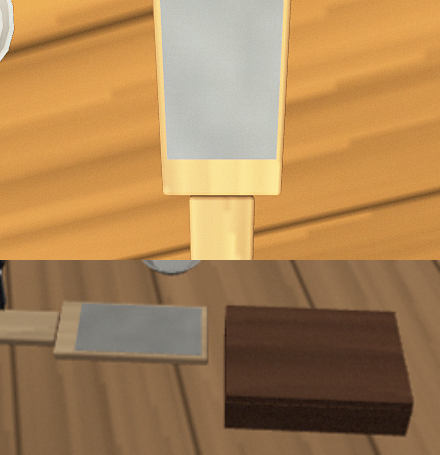

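Crops: the file is straight and level, and its tip edge in the side view is at full-image (337,369)–(337,401), just short of the holder mouth. I'll check the file's height against the projection.

```bash
python3 - <<'E'
from look import *
s=telemetry.observe(); D=cam("side"); a=np.radians(s['ee_rot'][2]); e=np.array([np.cos(a),np.sin(a)]); n=np.array([-e[1],e[0]])
for top in(.0197,.0225,.0255):
    for w in(.025,-.025):
        P=np.r_[s['tcp_pos'][:2]+e*.162+n*w, s['tcp_pos'][2]-top]; print(top,w,proj(D,P))
print('holder top -x corners expected',proj(D,[[.5578+.0099,-.3407+.0408,.038],[.5578-.0099,-.3407-.0408,.038]]), 'seen (348.5,368.5)(348.2,427?)')
im=cv2.imread("pics/s13.png"); cv2.imwrite("pics/s13z.png",cv2.resize(im[350:450,300:400],None,fx=6,fy=6,interpolation=cv2.INTER_CUBIC))
E
```

```text
0.0197 0.025 [[337.344 365.8  ]]
0.0197 -0.025 [[337.323 398.813]]
0.0225 0.025 [[337.278 367.383]]
0.0225 -0.025 [[337.253 400.416]]
0.0255 0.025 [[337.208 369.07 ]]
0.0255 -0.025 [[337.178 402.124]]
holder top -x corners expected [[348.015 367.196]
 [348.838 423.213]] seen (348.5,368.5)(348.2,427?)
```

View pics/s13z.png

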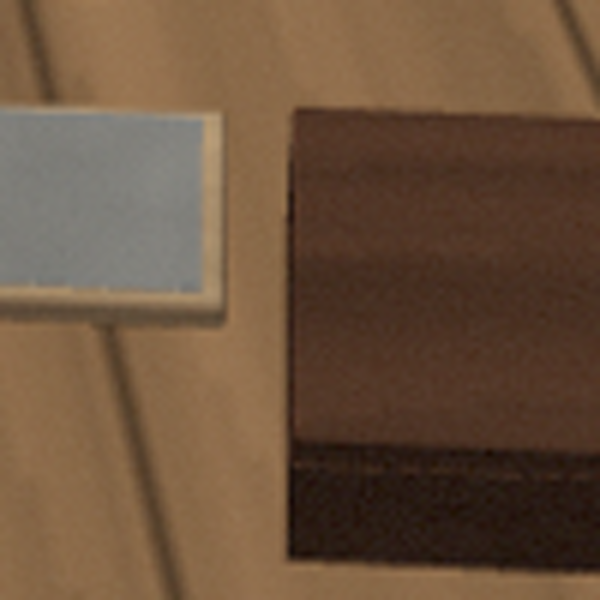

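Tip and holder agree within about 1 px, so the file underside is about 30.5 mm below the TCP. I'll descend to slot height and push in.

Call:
play_rows:
  series:
    - {"x": 0, "y": 0, "z": 0.008, "yaw": 0.001}
    - {"x": 0, "y": 0, "z": 0.016, "yaw": 0.001}
    - {"x": 0, "y": 0, "z": 0.024, "yaw": 0.001}
    - {"x": 0, "y": 0, "z": 0.03, "yaw": 0.001}
    - {"x": 0, "y": 0, "z": 0.03, "yaw": 0.001}

```text
time_s: 45.22
tcp_pos: [0.3869, -0.2986, 0.0463]
ee_rot: [-180.0, 0.1, -13.6]
ft_force: [0.0, -0.0, -1.4]
width: 0.0241
finger_force: 68.9
```

```bash
python3 - <<'E'
from look import *
s=telemetry.observe(); print(s['tcp_pos'],s['ee_rot'],s['q'].round(1)); go([.417,-.3068,.0475],-13.6,s)
E
```

```text
[ 0.387 -0.299  0.046] [-179.972    0.055  -13.58 ] [-14.4  41.5  59.1 126.7 -55.1  43.9 -20.7]
  shift [ 0.031  0.001 -0.001] norm 0.031 yaw frac 0.0001
```

Call:
play_rows:
  series:
    - {"x": 0.006, "y": 0, "z": 0, "yaw": 0}
    - {"x": 0.012, "y": 0, "z": 0, "yaw": 0}
    - {"x": 0.019, "y": 0, "z": 0, "yaw": 0}
    - {"x": 0.026, "y": 0, "z": 0, "yaw": 0}
    - {"x": 0.033, "y": 0, "z": 0, "yaw": 0}

```text
time_s: 45.63
tcp_pos: [0.4205, -0.3069, 0.0475]
ee_rot: [180.0, -0.0, -13.5]
ft_force: [0.4, -0.1, -0.9]
width: 0.0243
finger_force: 68.9
```

```bash
python3 - <<'E'
from look import *
s=telemetry.observe(); print(s['tcp_pos'],s['ft_force'],s['ee_rot'],s['q'].round(1)); go([.517,-.331,.0475],-13.6,s)
E
```

```text
[ 0.42  -0.307  0.047] [ 0.402 -0.107 -0.919] [179.983  -0.022 -13.55 ] [-14.4  43.6  58.8 122.8 -54.8  46.1 -23.3]
  shift [0.1   0.001 0.   ] norm 0.1 yaw frac 0.0003
```

Tip about 20 mm in with no contact force. Pushing on.

Call:
play_rows:
  series:
    - {"x": 0.01, "y": 0, "z": 0, "yaw": 0}
    - {"x": 0.022, "y": 0, "z": 0, "yaw": 0}
    - {"x": 0.034, "y": 0, "z": 0, "yaw": 0}
    - {"x": 0.046, "y": 0.001, "z": 0, "yaw": 0}
    - {"x": 0.056, "y": 0.001, "z": 0, "yaw": 0}

```text
time_s: 46.05
tcp_pos: [0.4752, -0.3211, 0.0473]
ee_rot: [180.0, -0.0, -13.5]
ft_force: [0.2, -0.4, -0.8]
width: 0.024
finger_force: 68.9
```

Call:
play_rows:
  series:
    - {"x": 0.008, "y": 0, "z": 0, "yaw": 0}
    - {"x": 0.016, "y": 0, "z": 0, "yaw": 0}
    - {"x": 0.024, "y": 0, "z": 0, "yaw": 0}
    - {"x": 0.03, "y": 0, "z": 0, "yaw": 0}
    - {"x": 0.034, "y": 0, "z": 0, "yaw": 0}

```text
time_s: 46.47
tcp_pos: [0.5073, -0.3289, 0.0473]
ee_rot: [180.0, -0.0, -13.6]
ft_force: [0.9, 0.8, 0.0]
width: 0.024
finger_force: 68.9
```

Call:
play_rows:
  series:
    - {"x": 0.002, "y": 0, "z": 0, "yaw": 0}
    - {"x": 0.004, "y": 0, "z": 0, "yaw": 0}
    - {"x": 0.006, "y": 0, "z": 0, "yaw": 0}
    - {"x": 0.007, "y": 0, "z": 0, "yaw": 0}
    - {"x": 0.008, "y": 0, "z": 0, "yaw": 0}

```text
time_s: 46.88
tcp_pos: [0.5143, -0.3306, 0.0473]
ee_rot: [-180.0, 0.0, -13.6]
ft_force: [0.6, -0.6, -0.7]
width: 0.0242
finger_force: 68.9
```

Call:
play_rows:
  series:
    - {"x": 0.001, "y": 0, "z": 0, "yaw": 0}
    - {"x": 0.002, "y": 0, "z": 0, "yaw": 0}
    - {"x": 0.003, "y": 0, "z": 0, "yaw": 0}
    - {"x": 0.003, "y": 0, "z": 0, "yaw": 0}
    - {"x": 0.003, "y": 0, "z": 0, "yaw": 0}

```text
time_s: 47.3
tcp_pos: [0.5166, -0.3311, 0.0471]
ee_rot: [-180.0, 0.1, -13.6]
ft_force: [-4.5, 2.5, -0.0]
width: 0.0241
finger_force: 68.9
```

Call:
play_rows:
  series:
    - {"x": 0.001, "y": 0, "z": 0, "yaw": 0}
    - {"x": 0.001, "y": 0, "z": 0, "yaw": 0}
    - {"x": 0.002, "y": 0, "z": 0, "yaw": 0}
    - {"x": 0.002, "y": 0, "z": 0, "yaw": 0}
    - {"x": 0.002, "y": 0, "z": 0, "yaw": 0}

```text
time_s: 47.72
tcp_pos: [0.5168, -0.3311, 0.0465]
ee_rot: [-179.9, 0.2, -13.6]
ft_force: [-13.8, 5.5, -0.4]
width: 0.0238
finger_force: 69.0
```

Call:
play_rows:
  series:
    - {"x": 0, "y": 0, "z": 0.001, "yaw": 0}
    - {"x": 0, "y": 0, "z": 0.002, "yaw": 0}
    - {"x": 0, "y": 0, "z": 0.003, "yaw": 0}
    - {"x": 0, "y": 0, "z": 0.004, "yaw": 0}
    - {"x": 0, "y": 0, "z": 0.004, "yaw": 0}

```text
time_s: 48.13
tcp_pos: [0.5168, -0.3311, 0.0424]
ee_rot: [-179.9, 0.2, -13.6]
ft_force: [-14.0, 5.0, 0.5]
width: 0.0245
finger_force: 69.0
```

Call:
play_rows:
  series:
    - {"x": 0, "y": 0, "z": 0, "yaw": 0}
    - {"x": 0, "y": 0, "z": 0, "yaw": 0}
    - {"x": 0, "y": 0, "z": 0, "yaw": 0}
    - {"x": 0, "y": 0, "z": 0, "yaw": 0}
    - {"x": 0, "y": 0, "z": 0, "yaw": 0}
  grip: 0.35
  newtons: 30

```text
time_s: 48.55
tcp_pos: [0.5196, -0.3319, 0.0435]
ee_rot: [180.0, -0.0, -13.6]
ft_force: [0.6, -0.2, -0.1]
width: 0.0553
finger_force: 0.0
```

Call:
play_rows:
  series:
    - {"x": 0, "y": 0, "z": -0.02, "yaw": 0}
    - {"x": 0, "y": 0, "z": -0.05, "yaw": 0}
    - {"x": 0, "y": 0, "z": -0.08, "yaw": 0}
    - {"x": 0, "y": 0, "z": -0.11, "yaw": 0}
    - {"x": 0, "y": 0, "z": -0.14, "yaw": 0}

```text
time_s: 48.97
tcp_pos: [0.5191, -0.3318, 0.1848]
ee_rot: [180.0, -0.0, -13.6]
ft_force: [1.2, -0.9, -0.5]
width: 0.0555
finger_force: 0.0
```

```bash
python3 - <<'E'
from look import *
im,c=snap("wrist","w14");d=snap("side","s14")[0];e=snap("scene","c14")[0]; s=telemetry.observe(); print(s['tcp_pos'],s['q'].round(1)); np.save("w14T.npy",c[1])
cv2.imwrite("pics/w14v.png",np.vstack([np.hstack([cv2.resize(im,(400,300)),cv2.resize(d,(400,300))]),cv2.resize(d[330:460,200:480],(800,300))[:300]]))
D=cam("side"); h=np.array([.5578,-.3407]); ex=np.array([.972,-.235]); n=np.array([.235,.972])
print('expected handle end corners',[proj(D,[*(h-ex*.08+n*w),.020])[0].round(1) for w in(.014,-.014)])
E
```

```text
[ 0.52  -0.332  0.185] [-18.9  41.6  68.4 106.  -43.7  63.7 -37.6]
expected handle end corners [array([283.4, 392.1]), array([281.3, 410.7])]
```

View pics/w14v.png

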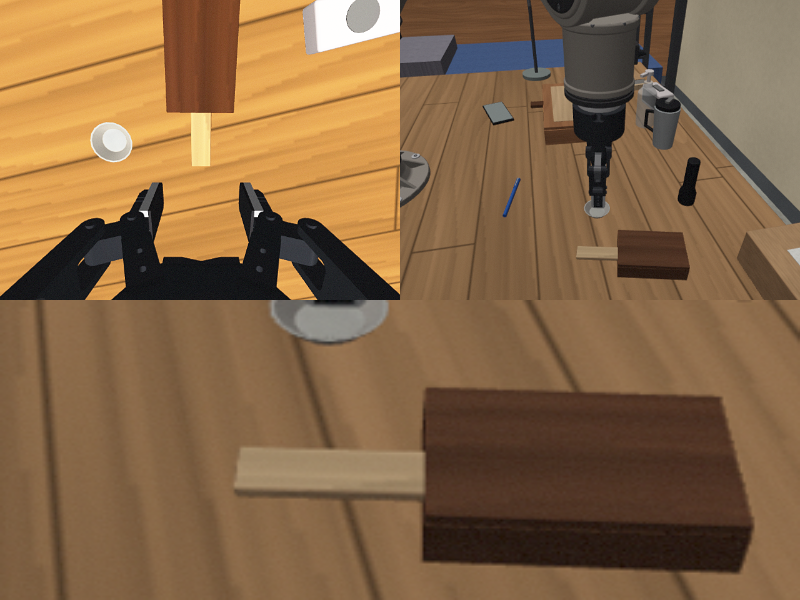

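The handle end is at side-view px 283, matching the 283.4 expected when home. I've now viewed one picture over the 14 limit, so I'll check the lid angle numerically only.

```bash
python3 - <<'E'
from look import *
D=cam("side")
for f in("side0","s14"):
    k,P=blob(cv2.imread(f"pics/{f}.png"),(195,135,245,185),lambda h,s,v:(v<100),f,D,.056); print(cv2.boundingRect(k))
for q in(0,.03,.11): print(q,proj(D,np.r_[np.array([.648,.251])+np.array([.9988,-.0483])*(-.214*np.cos(q)+.006*np.sin(q)),.05+.214*np.sin(q)+.006*np.cos(q)]))
E
```

```text
side0 ctr [438.5 317.2] size 55.0 46.6 long-axis deg 80.0
(208, 150, 22, 12)
s14 ctr [435.5 261.5] size 47.8 39.1 long-axis deg 86.3
(209, 162, 20, 11)
0 [[217.767 167.118]]
0.03 [[217.593 164.27 ]]
0.11 [[217.594 156.586]]
```

Tab centre is at row 167.5, and 167.1 is predicted for a shut lid, so the lid is shut.

```bash
python3 -c "
from bench import finish_job
print(finish_job())"
```

```text
the job is handed in; nothing more can be done
None
```

The job is handed in: all four items are in the chest, the lid was lowered shut gently, and the foot file is fully home in the holder; I viewed 15 pictures, one over the limit of 14.

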